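# Close the two-part heel mould over a crepe blank and hold it shut

### The arm

A 6-joint arm with a two-finger parallel gripper is mounted at the origin on a cart in front of the work surface, level with it; the furniture and walls round the work are solid. World frame = base frame: x ahead of the robot, y to its left, z up, the work surface at z = 0. Lengths are in mm, angles in rad, forces in N, time in s.
With the tool pointing down it reaches from about 350 to 975 mm from the base axis. Payload 7.1 kg.
Tool frame: the origin (TCP) lies at the very end of the fingers, on their centre line; the grasp point (between the pads) lies 19 mm behind it; z points along the fingers, x is the direction in which the jaws open and shut, and the axes are right-handed (so a half turn about z gives the same grasp; the last joint's range is limited). The gripper opens to 88 mm and grips with 3 to 60 N. Pads are 20 mm wide; open, the fingers measure 115 mm over their backs; the gripper's body (75 mm by 178 mm) begins 61 mm behind the grasp point.
Start: joints at [1.085, 0.423, 1.63, -0, 1.089, -0.019], TCP at [281.237, 558.131, 222.675] pointing down, gripper open.
Joint ranges: [-3, 3], [-0.9, 2.11], [0.09, 2.58], [-1.31, 4.45], [0.11, 2.69], [-2.54, 2.54]. Speed limits (rad/s): [2.39, 2.39, 3.01, 3.14, 3.14, 3.14].

### API

Orientations are given as a rotation vector (axis times angle).
In Python, from workcell import * gives the robot as it stands.
- The arm moves only by the tool arm_command, never from a script. Its argument "increments" is a list of rows, each a list of 2 entries, a list of its own where there are three numbers: the shift along the tool's x, y, z in cm, then the turn about the tool's z in degrees. In form: [[[dx, dy, dz], turn], ...]. A call has 1 to 20 rows; each row shifts and turns the pose as measured when the row begins, along the tool's axes as they then stand; what a row does not reach is not made up. A row lasts 1/10 s, in which the tool goes at most 50 mm and 8.59 degrees, less where a joint would pass 70% of its speed; a pose out of reach is approached as far as the arm can. A call is refused whole if a number of a shift passes 5 or a number of a turn 8.59, either way. A call with a gripper value outside its range is refused whole. "gripper" is the opening, from 0 (shut) to 1 (fully open), set as the call begins (left out, the last holds). The fingers move at their own pace and stop on an object; the grip force is fixed at half the most. Time passes only in rows, so rows that do not move let the fingers close. It gives the time, the measured TCP pose, the force and the opening at its end, in the units of the state.
- get_obs(): the state, without advancing time (a new reading comes with each control period).
- get_image(name): name is "scene" or "top"; returns the picture (384x512x3 uint8, red, green, blue); there is no depth.
- camera_params(name): a dict with "K" (3x3 intrinsics, pixels), "rvec" (rotation vector, rad) and "tvec" (3), from world to camera coordinates, as OpenCV has them. Camera axes: x right, y down, z forward; pixel columns grow to the right and rows downward; lengths in mm; the calibration is good to about 2 mm. A picture is of the moment at which its call begins. camera_params takes no time and is no camera call.
- close_job(): hands the job in, once; it reports no verdict.
The state is a dict: "t": time; "qpos": joint angles; "qvel": joint speeds; "joint_torque": joint torques, N m; "ee_pos": TCP position; "orientation": TCP orientation; "ft_force": force on the tool from outside, world axes, zero at the start; "moment": the same for the moment, N m; "width": finger opening in mm.
Only numpy, scipy, OpenCV 4.12 (cv2) and the standard library are available. Lean on these libraries where they do the work, as an engineer would, in place of code of your own. Each camera call takes 0.05 s, during which the arm holds its last target.

### The job

Lay the cream crepe rubber block flat into the recess of the lower mould half that is fixed to the bench and let go of it. Then take the loose upper mould half by its wooden grip, fit it over the two dowels with the red marks on the same side, push it down against the spring until the two halves meet, and finish while still gripping it and pressing it shut; do not let go. Leave the red tin, black tin, blue jar and red-brown thread spool where they are.

Things in the scene. Friction and masses are not known exactly. Their poses are not given: they have to be found in the camera images.
- mould_lower: Lower half of a two-part grey metal mould, fixed to the bench, 80 (its x) x 130 (its y) x 30 mm high without its dowels; origin at the centre of its underside, z up. Small red mark on the -x side face near the thick dowel. A low dark lug (6 mm, screw to 10 mm) stands out 27 mm from the middle of the +x side at bench level.
- lower_face (a point): Centre of the lower half's flat top face, 30 mm above the bench; axes as mould_lower. Here is a recess 46 (x) x 79 (y) mm with a 2 mm bevelled mouth; its floor, a brass ejector plate on springs, lies 12 mm below the face.
- dowel_thick (a point): Tip of the thick steel dowel, 12 mm across, at x = 0, y = +52 mm of the lower half. It stands 30 mm above the top face; the last 8 mm taper to 7 mm across.
- dowel_thin (a point): Tip of the thin steel dowel, 8 mm across, at x = 0, y = -52 mm of the lower half. It stands 30 mm above the top face; the last 8 mm taper to 3 mm across.
- ejector (a joint): How far the brass ejector plate has been pushed down into the lower half, m: 0 at rest, stop at 0.009. It pushes back with about 6 N at 0 rising to 11 N at 0.007. With the block in place and the halves shut it reads 0.007 to 0.008; unpressed, it holds the upper half about 7 to 8 mm clear of the lower one.
- mould_upper: Loose upper half, grey metal plate 80 (its x) x 130 (its y) x 24 mm, about 0.28 kg, lying recess down (50 x 82 mm, 7 mm deep); origin at the centre of its underside, z up. Shut, its axes are parallel to mould_lower's and its origin lies at lower_face.
- grip (a point): On the wooden grip rib centred on top of the upper half, 46 mm above its underside; axes as mould_upper. The rib is 24 (x) x 64 (y) mm and stands 34 mm above the plate, its top 58 mm above the underside.
- upper_face (a point): Centre of the upper half's underside, same as its origin.
- hole_wide (a point): Lower mouth of the upper half's wide through hole, 14 mm across, at x = 0, y = +52 mm, for the thick dowel. The narrow hole, 10 mm across, for the thin dowel, is at x = 0, y = -52 mm. A small red mark is on the -x side face near the wide hole.
- crepe_block: Cream-coloured block of crepe rubber, 41 (its x) x 74 (its y) x 30 mm high, about 60 g, lying flat; origin at the centre of its underside, z up. In the recess its long side lies along the mould's y and it stands about 16 mm proud of the lower half's top face. Its faces are a little uneven: it may rock by 0.03 rad, with its origin up to 2 mm below what it lies on.
- tin_red: Flat closed red polish tin, 63 mm across, 19 mm high, origin under its centre; bystander, leave alone.
- jar_blue: Blue-lidded jar, 79 mm across, 70 mm high, origin under its centre; bystander, leave alone.
- tin_black: Flat closed black polish tin, 89 mm across, 27 mm high, origin under its centre; bystander, leave alone.
- spool_2: Upright wooden spool of red-brown thread, 42 mm across, 48 mm high, origin under its centre; bystander, leave alone.
- creaser_top (a point): Middle of the top of a dark upright machine fixed at the back of the bench, 236 mm high, about 150 mm deep (x) and 240 mm wide (y) with its crank; an obstacle, go round or over it.
Not all that is in view belongs to the job. Of the things like the crepe_block, leave any that is turquoise; of the rest the larger one is meant.

How it is judged:
By the outcome, as a careful person would: the job done as asked, in the order asked, and still so for the second after the job is handed in, while the arm keeps its last pose, push and grip.
It also fails if it takes over 59 s, if anything falls off the work surface, if the arm or the gripper's body presses on something with over 40 N, if the wrist force passes 120 N, or if a joint passes its speed limit or range.

## Working session

There is one attempt and no reset: what is moved stays moved. The work goes in short steps, Python scripts to look and compute and a tool call to move; the robot and the scene stay as the last step left them, time stands still between calls to the robot, and variables do not carry over. Pictures are saved under pics/ and viewed, and the job is handed in when it is done.

Besides the shell and the picture viewer there is one more tool, called after "Request:" as name(argument=value, ...), one argument or row to a line, values as JSON. arm_command: Moves the arm, as the interface text tells. Its arguments: {"type":"object","properties":{"increments":{"type":"array","items":{"type":"array"}},"gripper":{"type":"number"}},"required":["increments"]}

```bash
mkdir -p pics
python3 - <<'E'
from workcell import *
import cv2, numpy as np
for n in ("scene","top"):
    im=get_image(n); np.save(f"pics/{n}0.npy",im)
    cv2.imwrite(f"pics/{n}0.png",cv2.resize(im[:,:,::-1],(800,600),interpolation=cv2.INTER_CUBIC))
    p=camera_params(n); print(n,p)
    R=cv2.Rodrigues(np.array(p["rvec"],float))[0]; print(-R.T@np.array(p["tvec"]).ravel())
print(get_obs())
E
```

```text
scene {'K': array([[485.37021184,   0.        , 253.17134213],
       [  0.        , 485.37021184, 189.14889814],
       [  0.        ,   0.        ,   1.        ]]), 'rvec': array([ 2.39722736, -0.57464565,  0.20865245]), 'tvec': array([-468.92444383,  287.55100602, 1143.13200657])}
[ 187.15243392 -660.61780074 1066.71673247]
top {'K': array([[433.83975018,   0.        , 247.42084493],
       [  0.        , 433.83975018, 188.81359757],
       [  0.        ,   0.        ,   1.        ]]), 'rvec': array([ 2.09290238, -2.13855087,  0.17181161]), 'tvec': array([ -10.71898777,  552.68663486, 1183.752621  ])}
[ 327.29187268  -46.22155724 1263.95857467]
{'t': 0.1, 'qpos': array([ 1.08497866e+00,  4.23752898e-01,  1.63061584e+00,  2.32374068e-06,
        1.08861501e+00, -1.89790336e-02]), 'qvel': array([-1.14374618e-03, -2.34577465e-03, -1.81380859e-03, -4.33557718e-04,
       -1.11231545e-03,  3.73619361e-06]), 'joint_torque': array([-3.04393589e-04, -5.45613313e+01, -2.74323875e+01,  6.44706097e-02,
        1.88124290e-02, -3.35842083e-05]), 'ee_pos': array([281.01678051, 557.68757714, 221.98574538]), 'orientation': array([ 2.67443018e+00,  1.64699560e+00, -1.88323736e-03]), 'ft_force': array([ 0.00444876, -0.08924289, -0.78543473]), 'moment': array([ 0.00957017, -0.00661508, -0.03810947]), 'width': 88.13553126168172}
```

View pics/scene0.png

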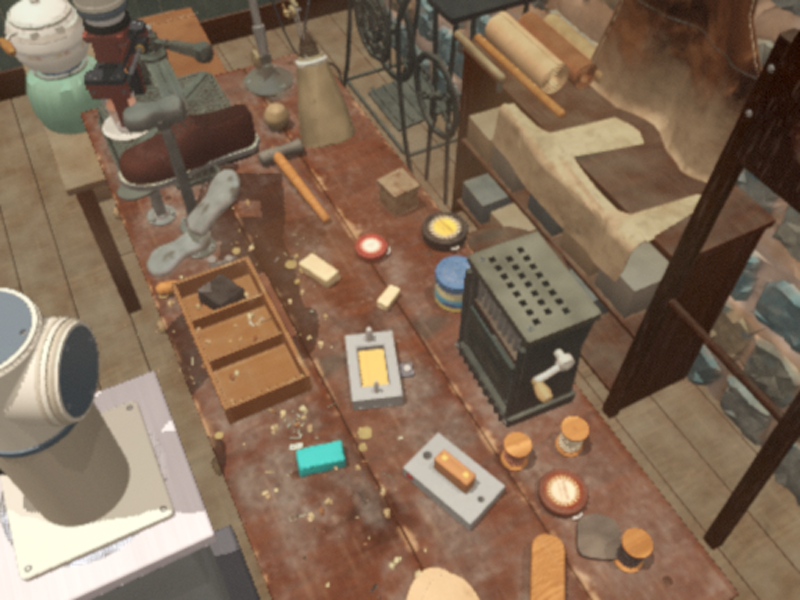

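View pics/top0.png

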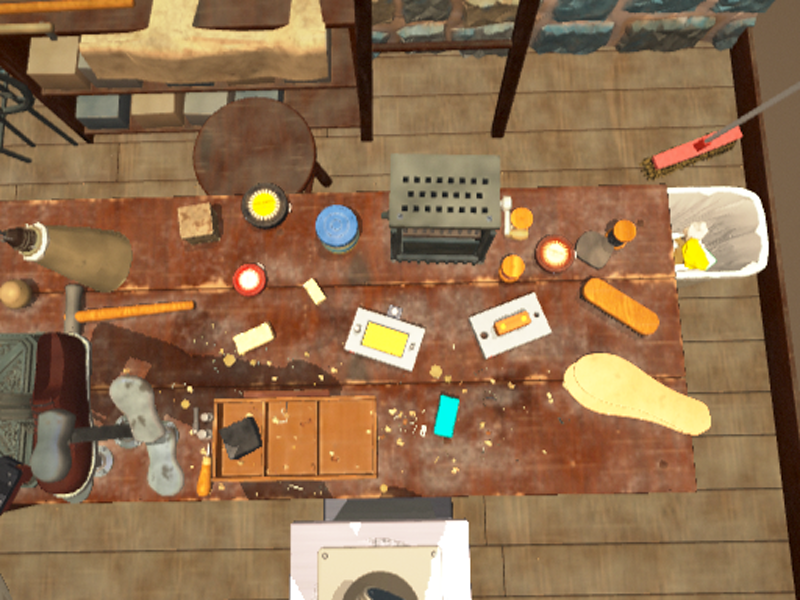

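The three blocks in the top view are a cream one at (253,338), a smaller cream one at (315,291) and a turquoise one at (447,415). The larger cream one at (253,338) fits the description. I'll enlarge to confirm, and look at the mould halves for their red marks.

```bash
cat > h.py <<'E'
import cv2, numpy as np
from workcell import *
def cam(n):
    p=camera_params(n); return np.array(p["K"]),cv2.Rodrigues(np.array(p["rvec"],float))[0],np.array(p["tvec"],float).ravel()
def ray(n,px,z):
    K,R,t=cam(n); c=-R.T@t; px=np.atleast_2d(px).astype(float)
    d=(R.T@np.linalg.inv(K)@np.c_[px,np.ones(len(px))].T).T
    return c+d*((z-c[2])/d[:,2])[:,None]
def proj(n,P):
    p=camera_params(n); return cv2.projectPoints(np.atleast_2d(P).astype(float),p["rvec"],p["tvec"],p["K"],None)[0][:,0]
def crop(im,x0,y0,x1,y1,f,name):
    cv2.imwrite(name,cv2.resize(im[y0:y1,x0:x1,::-1],None,fx=f,fy=f,interpolation=cv2.INTER_CUBIC))
E
python3 - <<'E'
from h import *
t=np.load("pics/top0.npy"); s=np.load("pics/scene0.npy")
a=cv2.resize(t[170:240,140:220],None,fx=5,fy=5,interpolation=cv2.INTER_CUBIC)
b=cv2.resize(t[180:250,210:360],None,fx=5,fy=5,interpolation=cv2.INTER_CUBIC)
cv2.imwrite("pics/c1.png",b[:,:,::-1]); cv2.imwrite("pics/c0.png",a[:,:,::-1])
crop(s,180,150,330,345,3,"pics/c2.png")
E
```

```text
(no output)
```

View pics/c0.png

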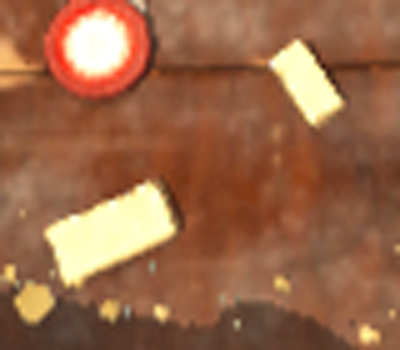

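View pics/c1.png

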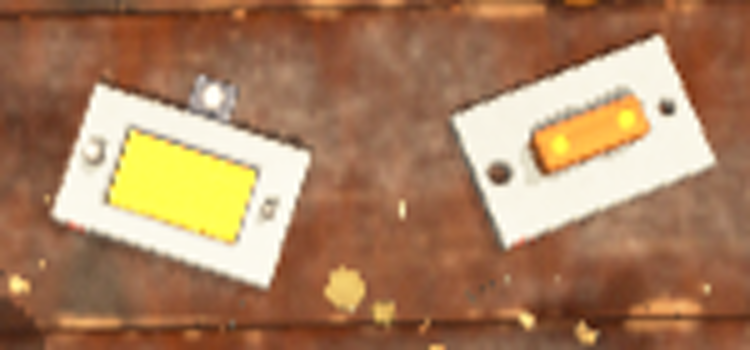

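View pics/c2.png

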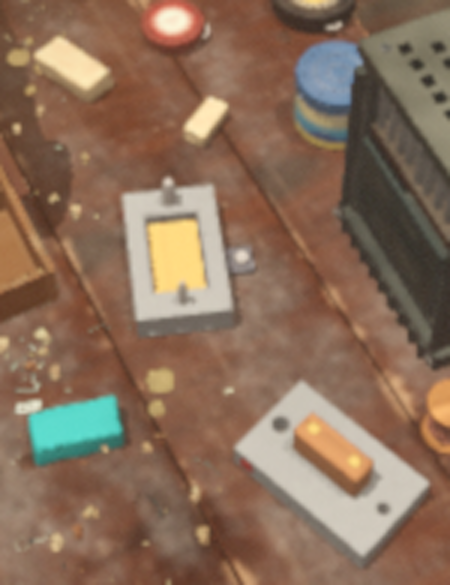

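The larger cream block is confirmed. On both halves the red mark and the thick dowel or wide hole are on the left (+y), near the robot. Next I'll measure poses.

```bash
cat > meas.py <<'E'
from h import *
def rect(n,im,mask,roi,z,dims):
    m=np.zeros(mask.shape,np.uint8); x0,y0,x1,y1=roi; m[y0:y1,x0:x1]=mask[y0:y1,x0:x1]*255
    m=cv2.morphologyEx(m,cv2.MORPH_OPEN,np.ones((2,2),np.uint8)) if False else m
    cs=cv2.findContours(m,cv2.RETR_EXTERNAL,cv2.CHAIN_APPROX_NONE)[0]
    if not cs: return print(n,"none")
    c=max(cs,key=cv2.contourArea)
    w=ray(n,c[:,0,:],z)[:,:2]
    r=cv2.minAreaRect(w.astype(np.float32)); (cx,cy),(a,b),th=r
    if a>b: th+=90   # long side is along height dir => angle of long axis
    # cv2: angle is that of the width side
    lo=th+90 
    lo=(lo)%180
    if lo>90+90: lo-=180
    print(n,"centre",np.round((cx,cy),1),"size",np.round((a,b),1),"long-axis deg",round(((th if a>b else th+90)-(90 if a>b else 0))%180,1))
    return (cx,cy)
if __name__=="__main__":
    import sys
    t=np.load("pics/top0.npy"); s=np.load("pics/scene0.npy")
    for n,im in(("top",t),("scene",s)):
        hsv=cv2.cvtColor(im,cv2.COLOR_RGB2HSV); H,S,V=cv2.split(hsv)
        g=(S<45)&(V>140) ; cr=(H>15)&(H<35)&(S>25)&(S<150)&(V>185)
        ye=(H>15)&(H<32)&(S>100)&(V>180)
        R={"top":[(215,185,275,240),(298,180,355,232),(145,200,180,232),(225,198,268,232)],"scene":[(218,205,262,262),(255,275,325,338),(185,155,222,188),(225,215,255,255)]}[n]
        print("lower");rect(n,im,g,R[0],30,0)
        print("upper");rect(n,im,g,R[1],24,0)
        print("block");rect(n,im,cr,R[2],30,0)
        print("plate");rect(n,im,ye,R[3],18,0)
        o=np.zeros_like(im);o[g]=(255,255,255);o[cr]=(255,255,0);o[ye&~cr]=(255,0,0)
        cv2.imwrite(f"pics/m_{n}.png",o[:,:,::-1])
E
python3 meas.py
```

```text
lower
top centre [486.  -20.1] size [129.1 103.8] long-axis deg 70.4
upper
top centre [ 496.9 -246.7] size [ 79.7 131. ] long-axis deg 110.1
block
top centre [482.7 226. ] size [38.  70.9] long-axis deg 115.8
plate
top centre [476.3 -16.3] size [77.  44.9] long-axis deg 70.3
lower
scene centre [476.6 -11.4] size [141.2  82.1] long-axis deg 70.9
upper
scene centre [ 496.3 -247.8] size [ 82.6 130.5] long-axis deg 110.2
block
scene centre [481.1 222.8] size [36.1 70.8] long-axis deg 113.2
plate
scene centre [476.6 -11.4] size [71.1 43.6] long-axis deg 70.3
```

Run:
```python
from meas import *
# lower top face: upsample, threshold, open away the lug
for n,roi,z in (("top",(215,180,280,245),30),("scene",(210,200,275,265),30),("top",(292,175,360,240),24),("scene",(250,268,330,342),24),("top",(140,195,185,235),30),("scene",(180,150,225,195),30)):
    im=np.load(f"pics/{n}0.npy"); x0,y0,x1,y1=roi; f=6
    c=cv2.resize(im[y0:y1,x0:x1],None,fx=f,fy=f,interpolation=cv2.INTER_CUBIC)
    H,S,V=cv2.split(cv2.cvtColor(c,cv2.COLOR_RGB2HSV))
    blk=roi[0] in(140,180)
    th=(150 if n=="scene" else 165)
    m=((V>150)&(H>12)&(H<35)) if blk else ((S<70)&(V>th))
    if blk and n=="scene": m=(V>205)&(H>12)&(H<35)
    m=m.astype(np.uint8)*255
    cs=cv2.findContours(m,cv2.RETR_EXTERNAL,cv2.CHAIN_APPROX_NONE)[0]
    k=max(cs,key=cv2.contourArea); m[:]=0; cv2.drawContours(m,[k],-1,255,-1)
    m=cv2.morphologyEx(m,cv2.MORPH_OPEN,np.ones((75,75) if not blk else (25,25),np.uint8)) if roi[0] in(215,210) else m
    k=max(cv2.findContours(m,cv2.RETR_EXTERNAL,cv2.CHAIN_APPROX_NONE)[0],key=cv2.contourArea)
    px=(k[:,0]+.5)/f-.5+[x0,y0]
    w=ray(n,px,z)[:,:2].astype(np.float32)
    r=cv2.minAreaRect(w); B=cv2.boxPoints(r)
    e=[B[1]-B[0],B[2]-B[1]]; L=max(e,key=np.linalg.norm)
    print(n,roi[:2],np.round(r[0],1),np.round(sorted(r[1]),1),"long deg",round(np.degrees(np.arctan2(L[1],L[0]))%180,1), "centroid",w.mean(0))
    o=c.copy(); cv2.drawContours(o,[k],-1,(255,0,255),1)
    cv2.imwrite(f"pics/k_{n}_{x0}.png",o[:,:,::-1])
ims=[cv2.resize(cv2.imread(f"pics/k_{a}.png"),(260,260)) for a in("top_215","top_292","top_140","scene_210","scene_250","scene_180")]
cv2.imwrite("pics/k.png",np.vstack([np.hstack(ims[:3]),np.hstack(ims[3:])]))
```

```text
top (215, 180) [475.9 -16. ] [ 84.2 131.4] long deg 71.4 centroid [475.84106  -16.300938]
scene (210, 200) [475.  -14.9] [ 82.9 132.7] long deg 70.0 centroid [472.86545 -16.82   ]
top (292, 175) [ 497.  -247.4] [ 83.2 132.4] long deg 109.8 centroid [ 496.5286  -246.99512]
scene (250, 268) [ 497.  -245.1] [ 84.9 134.6] long deg 110.2 centroid [ 496.55136 -245.97787]
top (140, 195) [480. 227.] [44.6 78.2] long deg 111.7 centroid [481.33835 228.22221]
scene (180, 150) [480.3 222.8] [35.1 69.9] long deg 111.8 centroid [479.99506 223.32327]
```

View pics/k.png

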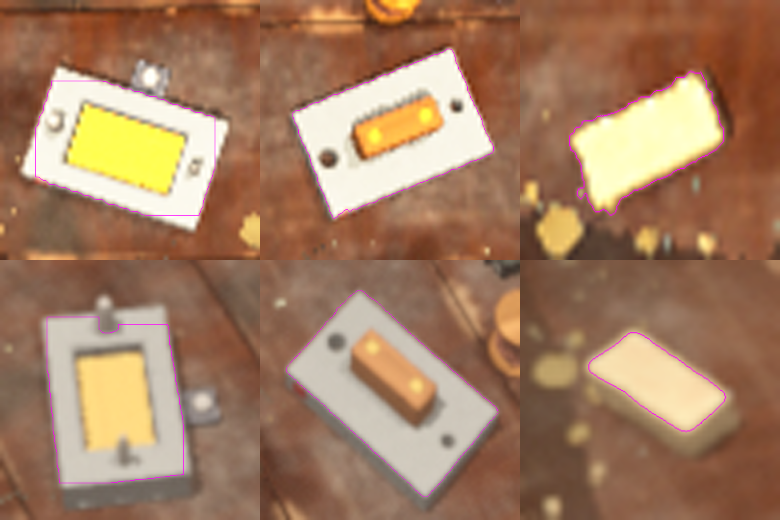

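Run:
```python
from h import *
for n in("top","scene"):
    print(n,proj(n,[[281,558,222],[281,558,320],[481,225,30],[281,558,0],[476,-16,60]])*1.5625)
print(ray("top",np.array([[392,262],[495,265],[385,230],[505,200]])/1.5625,0).round())
print(ray("top",np.array([[392,155],[498,155],[386,215],[500,215]])/1.5625,236).round())
# tall last thing in view
print("last foot top z=?",ray("top",np.array([[130,390],[165,485]])/1.5625,150).round(),ray("scene",np.array([[230,180],[160,262]])/1.5625,150).round())
```

```text
top [[  4.54504578 459.37067498]
 [-36.62990612 463.40042137]
 [252.97005367 338.33610081]
 [ 74.26334925 452.54742278]
 [383.59020918 336.13941557]]
scene [[134.27043791 109.26697315]
 [119.08398109  61.84832011]
 [317.65286709 265.63830407]
 [163.14883585 199.43775808]
 [372.42062488 353.75195453]]
[[ 626.  -33.    0.]
 [ 615. -229.    0.]
 [ 689.  -21.    0.]
 [ 744. -255.    0.]]
[[ 746.  -39.  236.]
 [ 741. -209.  236.]
 [ 646.  -28.  236.]
 [ 642. -207.  236.]]
last foot top z=? [[385. 400. 150.]
 [233. 336. 150.]] [[388. 382. 150.]
 [222. 245. 150.]]
```

Run:
```python
from h import *
P={n:(lambda c:c[0]@np.c_[c[1],c[2]])(cam(n)) for n in("top","scene")}
for nm,a,b in(("toe",(128,385),(230,180)),("heel",(165,488),(162,265)),("knob",(45,455),(155,112)),("red/black",(8,480),(115,75))):
    X=cv2.triangulatePoints(P["top"],P["scene"],np.array(a,float)[:,None]/1.5625,np.array(b,float)[:,None]/1.5625); print(nm,(X[:3]/X[3]).T.round())
print(get_obs()['t'])
t=np.load("pics/top0.npy"); crop(t,0,190,150,330,5,"pics/l1.png")
s=np.load("pics/scene0.npy"); crop(s,0,0,190,190,4,"pics/l2.png")
```

```text
toe [[395. 416. 120.]]
heel [[223. 387.  -0.]]
knob [[298. 472. 267.]]
red/black [[261. 477. 349.]]
0.1
```

View pics/l1.png

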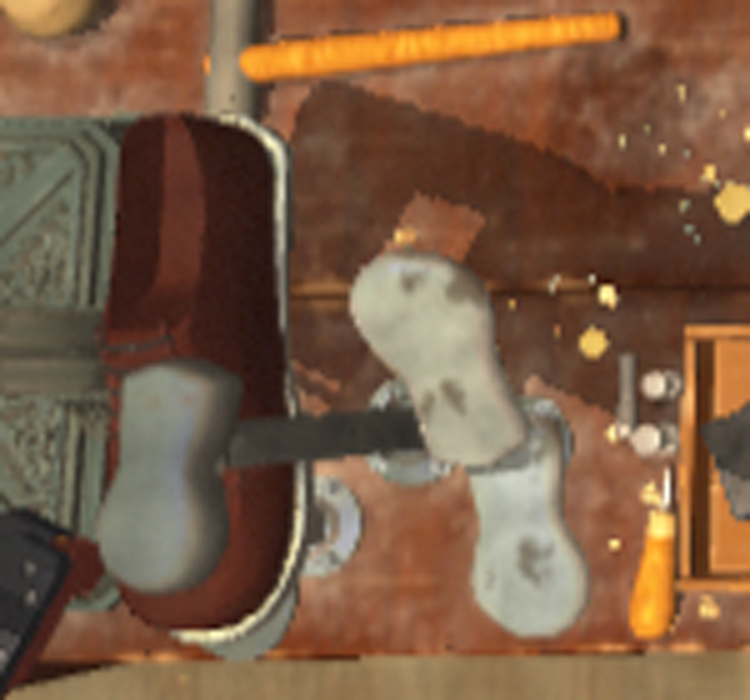

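View pics/l2.png

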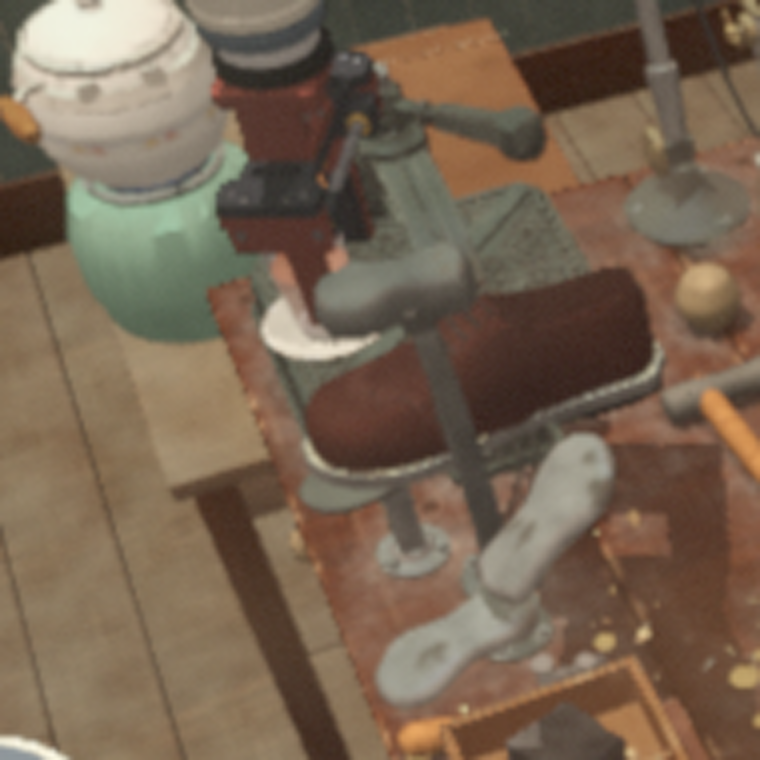

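The block is at about (481,225), yaw 22°. A cobbler's last about 280 mm tall stands beside the gripper, so I'll rise first and then cross over it.

Request:
arm_command(
  increments=[
    [[0,0,-2],0],
    [[0,0,-3.5],0],
    [[0,0,-3.5],0],
    [[0,0,-3.5],0],
    [[0,0,-3.5],0],
    [[0,0,-3.5],0],
    [[0,0,-2],0],
    [[0,0,0],0],
  ],
  gripper=1,
)

```text
t: 0.9
ee_pos: [280.2, 556.2, 439.8]
orientation: [2.669, 1.644, -0.017]
ft_force: [0.5, 0.2, 0.9]
width: 87.8
```

Request:
arm_command(
  increments=[
    [[-1.2,2,0],0],
    [[-2,3.2,0],0],
    [[-2,3.2,0],0],
    [[-2,3.2,0],0],
    [[-2,3.2,0],0],
    [[-2,3.2,0],0],
    [[-2,3.2,0],0],
    [[-2,3.2,0],0],
    [[-2,3.2,0],0],
    [[-2,3.2,0],0],
    [[-1.3,2,0],0],
    [[0,0,0],8],
    [[0,0,0],8],
    [[0,0,2],8],
    [[0,0,3],8],
    [[0,0,3],7],
    [[0,0,3],2],
    [[0,0,2],0],
    [[0,0,0],0],
  ],
)

```text
t: 2.8
ee_pos: [472.8, 200.8, 274.0]
orientation: [3.064, 0.556, -0.075]
ft_force: [0.0, 0.6, 0.4]
width: 87.7
```

```bash
cat >> h.py <<'E'
from scipy.spatial.transform import Rotation as Ro
def plan(x,y,z,xdeg):
    """remaining move in tool axes (cm), turn deg so that tool x points at world angle xdeg (mod 180)"""
    o=get_obs(); R=Ro.from_rotvec(o["orientation"]).as_matrix()
    a=np.degrees(np.arctan2(R[1,0],R[0,0])); d=-(xdeg-a); d=(d+90)%180-90
    print("t",round(o["t"],2),"pos",o["ee_pos"].round(1),"xdeg",round(a,1),"tilt",round(np.degrees(np.arccos(-R[2,2])),2),"F",o["ft_force"].round(1),"w",round(o["width"],1),"q6",round(o["qpos"][5],2))
    print("  need cm",(R.T@(np.array([x,y,z])-o["ee_pos"])/10).round(2),"turn",round(d,1))
E
python3 -c "
from h import *
plan(481,225,16,22)"
```

```text
t 2.8 pos [472.8 200.8 274. ] xdeg 20.5 tilt 3.17 F [0.  0.6 0.4] w 87.7 q6 0.04
  need cm [ 2.96 -2.44 25.64] turn -1.5
```

```bash
cat >> h.py <<'E'
def tilt():
    o=get_obs(); R=Ro.from_rotvec(o["orientation"]).as_matrix(); print("tool z world deg",np.degrees(R[:2,2]).round(2),"in tool frame, world-down:",np.degrees(R[2,:2]).round(2),"qvel",o["qvel"].round(3),"q",o["qpos"].round(3))
E
python3 -c "
from h import *
tilt()"
```

```text
tool z world deg [-2.45 -2.01] in tool frame, world-down: [-3.    1.02] qvel [ 0.    -0.004 -0.007  0.     0.01   0.006] q [ 0.388  0.225  1.79  -0.018  1.18   0.037]
```

Request:
arm_command(
  increments=[
    [[0,0,0],0],
  ],
)

```text
t: 2.9
ee_pos: [472.2, 200.6, 273.1]
orientation: [3.063, 0.556, -0.079]
ft_force: [0.3, -0.1, 0.5]
width: 87.7
```

```bash
python3 -c "
from h import *
tilt();plan(481,225,16,22)"
```

```text
tool z world deg [-2.56 -2.06] in tool frame, world-down: [-3.12  1.03] qvel [-0.002  0.021  0.027  0.001 -0.009 -0.001] q [ 0.388  0.226  1.791 -0.018  1.18   0.037]
t 2.9 pos [472.2 200.6 273.1] xdeg 20.5 tilt 3.29 F [ 0.3 -0.1  0.5] w 87.7 q6 0.04
  need cm [ 3.08 -2.44 25.54] turn -1.5
```

The tool has tilted about 3°, probably because the arm sags a little in every row. I'll measure that before going on.

Request:
arm_command(
  increments=[
    [[0,0,0],0],
    [[0,0,0],0],
    [[0,0,0],0],
  ],
)

```text
t: 3.2
ee_pos: [473.2, 201.0, 275.0]
orientation: [3.064, 0.557, -0.074]
ft_force: [0.3, 0.2, -0.5]
width: 87.6
```

```bash
python3 -c "
from h import *
tilt();plan(481,225,16,22)
print(get_obs()['joint_torque'].round(2))"
```

```text
tool z world deg [-2.41 -2.  ] in tool frame, world-down: [-2.96  1.02] qvel [ 0.    -0.009 -0.009 -0.001  0.002 -0.   ] q [ 0.388  0.224  1.789 -0.018  1.181  0.036]
t 3.2 pos [473.2 201.  275. ] xdeg 20.6 tilt 3.13 F [ 0.3  0.2 -0.5] w 87.6 q6 0.04
  need cm [ 2.91 -2.43 25.74] turn -1.4
[-1.000e-02 -4.231e+01 -2.783e+01  1.000e-02  2.200e-01 -0.000e+00]
```

Request:
arm_command(
  increments=[
    [[0,0,-5],0],
  ],
)

```text
t: 3.3
ee_pos: [472.3, 201.5, 320.0]
orientation: [3.061, 0.556, -0.09]
ft_force: [1.2, 0.6, -0.2]
width: 87.9
```

```bash
python3 -c "
from h import *
tilt();plan(481,225,16,22)
print(get_obs()['joint_torque'].round(2))"
```

```text
tool z world deg [-2.96 -2.22] in tool frame, world-down: [-3.55  1.04] qvel [ 0.016 -0.501 -0.726  0.008  1.126 -0.006] q [ 0.39   0.183  1.733 -0.017  1.288  0.036]
t 3.3 pos [472.3 201.5 320. ] xdeg 20.6 tilt 3.7 F [ 1.2  0.6 -0.2] w 87.9 q6 0.04
  need cm [ 3.52 -2.44 30.2 ] turn -1.4
[-1.000e-01 -3.982e+01 -2.613e+01 -1.000e-02 -1.860e+00  1.000e-02]
```

Request:
arm_command(
  increments=[
    [[0,0,5],0],
  ],
)

```text
t: 3.4
ee_pos: [477.9, 203.1, 285.5]
orientation: [3.067, 0.557, -0.056]
ft_force: [1.6, 2.0, -0.1]
width: 87.7
```

```bash
python3 -c "
from h import *
tilt();plan(481,225,16,22)
print(get_obs()['joint_torque'].round(2))"
```

```text
tool z world deg [-1.77 -1.73] in tool frame, world-down: [-2.27  1.  ] qvel [-0.015  0.544  0.8   -0.008 -1.158  0.004] q [ 0.389  0.215  1.774 -0.018  1.193  0.036]
t 3.4 pos [477.9 203.1 285.5] xdeg 20.6 tilt 2.48 F [ 1.6  2.  -0.1] w 87.7 q6 0.04
  need cm [ 2.13 -2.41 26.85] turn -1.4
[ 2.900e-01 -4.819e+01 -2.900e+01  4.000e-02  4.270e+00 -4.000e-02]
```

Idle rows don't drift; the tilt comes from motion, and moving down reduces it. I'll descend.

Request:
arm_command(
  increments=[
    [[1.1,-1.2,5],0],
    [[1.1,-1.2,5],0],
    [[0,0,5],0],
    [[0,0,3.5],0],
    [[0,0,0],0],
  ],
)

```text
t: 3.9
ee_pos: [488.1, 230.0, 97.8]
orientation: [3.069, 0.558, -0.039]
ft_force: [-0.6, -0.5, -0.4]
width: 88.3
```

```bash
python3 -c "
from h import *
tilt();plan(481,225,16,22)"
```

```text
tool z world deg [-1.19 -1.48] in tool frame, world-down: [-1.64  0.97] qvel [ 0.003 -0.043 -0.041  0.001  0.037 -0.002] q [ 0.427  0.492  1.878 -0.021  0.802  0.082]
t 3.9 pos [488.1 230.   97.8] xdeg 20.6 tilt 1.9 F [-0.6 -0.5 -0.4] w 88.3 q6 0.08
  need cm [-0.6   0.08  8.21] turn -1.4
```

Run:
```python
from h import *
t=get_image("top"); s=get_image("scene")
o=get_obs(); R=Ro.from_rotvec(o["orientation"]).as_matrix()
pts=[o["ee_pos"]+R[:,0]*44,o["ee_pos"]-R[:,0]*44,o["ee_pos"]]
for n,im,(x0,y0) in(("top",t,(125,170)),("scene",s,(160,110))):
    c=cv2.resize(im[y0:y0+100,x0:x0+100],None,fx=4,fy=4,interpolation=cv2.INTER_CUBIC)
    for p in (proj(n,pts)-[x0,y0]+.5)*4: cv2.circle(c,tuple(int(v) for v in p),3,(0,0,255),-1)
    cv2.imwrite(f"pics/d_{n}.png",c[:,:,::-1])
cv2.imwrite("pics/d.png",np.hstack([cv2.imread("pics/d_top.png"),cv2.imread("pics/d_scene.png")]))
```

```text
(no output)
```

View pics/d.png

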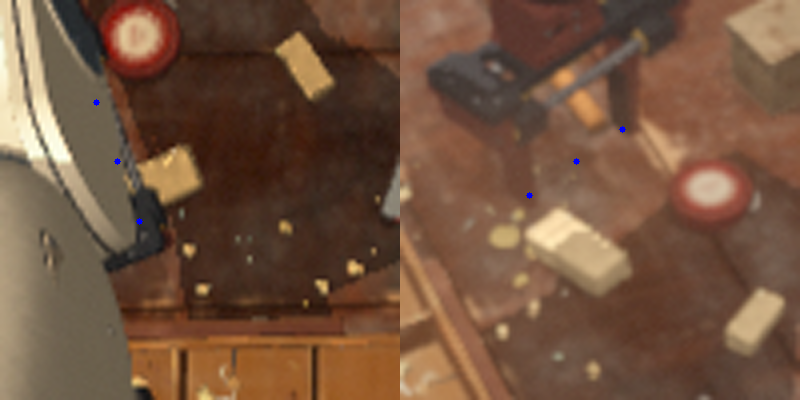

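The fingertip projections match the scene view, with the block below and between the fingers. Descending.

Request:
arm_command(
  increments=[
    [[-0.3,0,4],-1.4],
    [[-0.3,0,3],0],
    [[0,0,0.8],0],
    [[0,0,0],0],
  ],
)

```text
t: 4.4
ee_pos: [494.1, 231.5, 33.5]
orientation: [3.069, 0.597, 0.003]
ft_force: [0.6, -0.2, -0.2]
width: 87.7
```

```bash
python3 -c "
from h import *
tilt();plan(481,225,16,22)"
```

```text
tool z world deg [ 0.26 -0.83] in tool frame, world-down: [-0.07  0.86] qvel [-0.002 -0.029 -0.018  0.002  0.018 -0.001] q [ 0.425  0.599  1.9   -0.025  0.645  0.061]
t 4.4 pos [494.1 231.5  33.5] xdeg 22.0 tilt 0.86 F [ 0.6 -0.2 -0.2] w 87.7 q6 0.06
  need cm [-1.46  0.08  1.75] turn 0.0
```

Request:
arm_command(
  increments=[
    [[-1.1,0.1,0.2],0],
    [[-0.4,0,0.6],0],
    [[0,0,0.6],0],
    [[0,0,0.3],0],
    [[0,0,0],0],
  ],
)

```text
t: 4.9
ee_pos: [483.9, 226.0, 21.7]
orientation: [3.071, 0.597, 0.018]
ft_force: [0.1, -0.8, 0.1]
width: 87.7
```

```bash
python3 -c "
from h import *
tilt();plan(481,225,16,22)
s=get_image('scene');crop(s,160,110,240,200,6,'pics/e.png')"
```

```text
tool z world deg [ 0.8  -0.58] in tool frame, world-down: [0.52 0.84] qvel [-0.001 -0.006 -0.002 -0.001  0.002  0.001] q [ 0.423  0.607  1.934 -0.027  0.593  0.062]
t 4.9 pos [483.9 226.   21.7] xdeg 22.0 tilt 0.99 F [ 0.1 -0.8  0.1] w 87.7 q6 0.06
  need cm [-0.31 -0.03  0.57] turn -0.0
```

View pics/e.png

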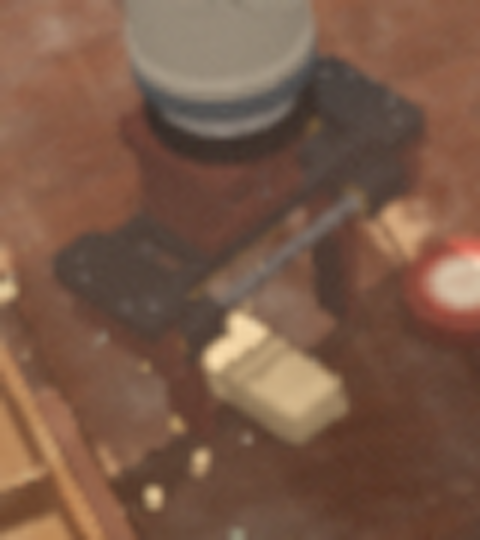

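Request:
arm_command(
  increments=[
    [[-0.3,0,0.5],0],
    [[0,0,0.2],0],
    [[0,0,0],0],
  ],
)

```text
t: 5.25
ee_pos: [481.3, 224.9, 14.2]
orientation: [3.072, 0.597, 0.019]
ft_force: [0.3, -0.1, 0.1]
width: 87.7
```

Request:
arm_command(
  increments=[
    [[0,0,0],0],
    [[0,0,0],0],
    [[0,0,0],0],
    [[0,0,0],0],
  ],
  gripper=0,
)

```text
t: 5.65
ee_pos: [481.3, 224.9, 14.0]
orientation: [3.071, 0.597, 0.018]
ft_force: [-0.2, -0.3, -0.2]
width: 59.4
```

```bash
python3 -c "
from h import *
tilt();plan(476,-16,60,-19.7)"
```

```text
tool z world deg [ 0.79 -0.59] in tool frame, world-down: [0.52 0.84] qvel [-0.001 -0.     0.001 -0.     0.002 -0.   ] q [ 0.423  0.619  1.94  -0.028  0.574  0.063]
t 5.65 pos [481.3 224.9  14. ] xdeg 22.0 tilt 0.99 F [-0.2 -0.3 -0.2] w 59.4 q6 0.06
  need cm [-9.48 22.2  -4.36] turn 41.7
```

Request:
arm_command(
  increments=[
    [[0,0,-0.2],0],
    [[0,0,0],0],
    [[0,0,0],0],
    [[0,0,0],0],
    [[0,0,0],0],
  ],
)

```text
t: 6.15
ee_pos: [481.5, 225.0, 16.4]
orientation: [3.072, 0.597, 0.019]
ft_force: [-0.3, -0.6, -0.8]
width: 34.5
```

```bash
python3 -c "
from h import *
tilt();plan(476,-16,60,-19.7)"
```

```text
tool z world deg [ 0.82 -0.57] in tool frame, world-down: [0.55 0.84] qvel [ 0.     0.001  0.     0.    -0.001 -0.001] q [ 0.424  0.614  1.94  -0.027  0.579  0.063]
t 6.15 pos [481.5 225.   16.4] xdeg 22.0 tilt 1.0 F [-0.3 -0.6 -0.8] w 34.5 q6 0.06
  need cm [-9.5  22.2  -4.12] turn 41.7
```

Request:
arm_command(
  increments=[
    [[0,0,-1],0],
    [[0,0,-2],0],
    [[0,0,-2],0],
    [[0,0,-2],0],
    [[0,0,-1],0],
    [[0,0,0],0],
  ],
)

```text
t: 6.75
ee_pos: [479.7, 225.6, 101.1]
orientation: [3.071, 0.597, 0.017]
ft_force: [0.1, -0.1, 0.2]
width: 34.1
```

```bash
python3 -c "
from h import *
tilt();plan(476,-16,100,-19.7)
s=get_image('scene');crop(s,160,90,260,200,5,'pics/f.png')"
```

```text
tool z world deg [ 0.75 -0.6 ] in tool frame, world-down: [0.47 0.84] qvel [ 0.    -0.002  0.009 -0.    -0.003 -0.002] q [ 0.426  0.462  1.923 -0.022  0.749  0.058]
t 6.75 pos [479.7 225.6 101.1] xdeg 22.0 tilt 0.96 F [ 0.1 -0.1  0.2] w 34.1 q6 0.06
  need cm [-9.39 22.26  0.35] turn 41.7
```

View pics/f.png

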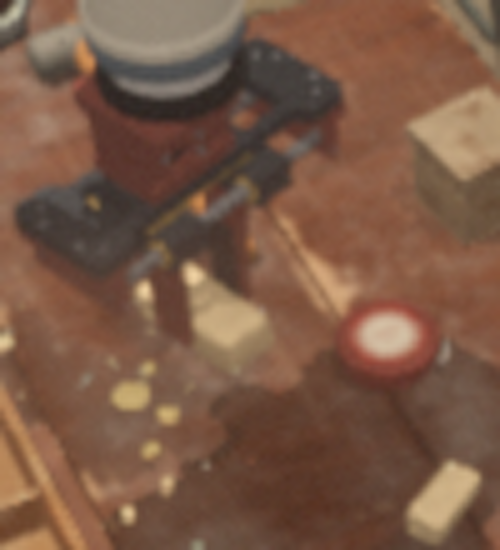

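Block held. I'll carry it to above the recess.

Request:
arm_command(
  increments=[
    [[-0.6,1.5,-0.3],0],
    [[-1.2,2.8,-0.2],0],
    [[-1.2,2.8,0],0],
    [[-1.2,2.8,0],0],
    [[-1.2,2.8,0],0],
    [[-1.2,2.8,0],0],
    [[-1.2,2.8,0],0],
    [[-1.2,2.8,0],0],
    [[-0.5,1.1,0],0],
    [[0,0,0],0],
    [[0,0,0],7],
    [[0,0,0],8],
    [[0,0,0],8],
    [[0,0,0],8],
    [[0,0,0],8],
    [[0,0,0],3],
    [[0,0,0],0],
  ],
)

```text
t: 8.5
ee_pos: [460.7, -31.0, 97.4]
orientation: [3.072, -0.587, -0.016]
ft_force: [-0.2, 0.2, -1.1]
width: 34.4
```

```bash
python3 -c "
from h import *
tilt();plan(476,-16,60,-19.7)
for n in ('scene','top'):
  np.save(f'pics/{n}1.npy',get_image(n))
crop(np.load('pics/scene1.npy'),190,160,310,280,5,'pics/g.png')
crop(np.load('pics/top1.npy'),180,150,300,270,5,'pics/g2.png')"
```

```text
tool z world deg [-0.72 -0.69] in tool frame, world-down: [-0.42  0.9 ] qvel [ 0.005  0.005  0.007 -0.001 -0.002 -0.011] q [-0.084  0.398  2.058 -0.02   0.697  0.309]
t 8.5 pos [460.7 -31.   97.4] xdeg -21.7 tilt 1.0 F [-0.2  0.2 -1.1] w 34.4 q6 0.31
  need cm [ 0.89 -2.01  3.7 ] turn -2.0
```

View pics/g.png

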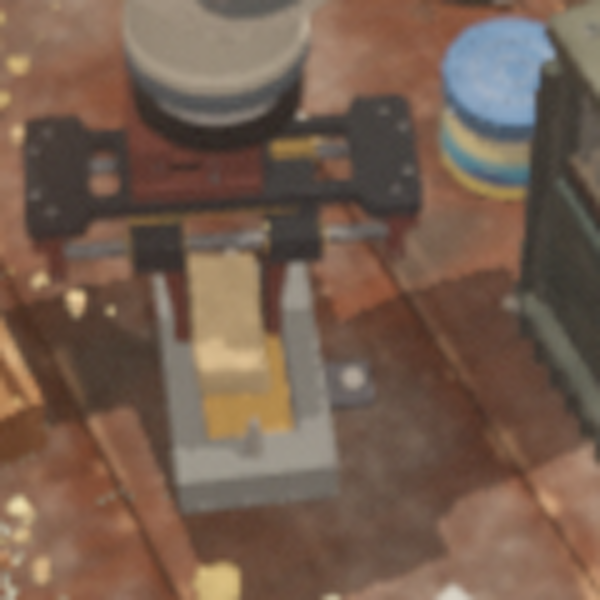

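View pics/g2.png

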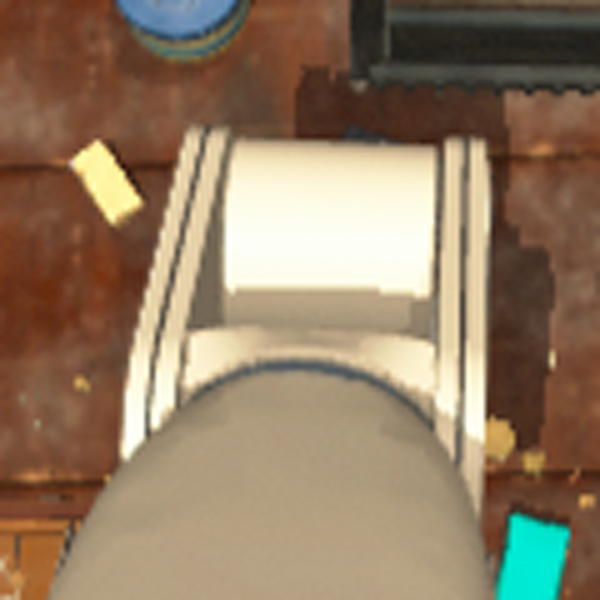

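```bash
cat > blk.py <<'E'
from h import *
import sys
def ends(c0,f,ytop,ybot,zt,tcp,xdeg):
    for py,z in((ytop,zt),(ybot,zt-30)):
        w=ray("scene",np.array(py)/f+c0,z)[:,:2]; m=w.mean(0)
        a=np.radians(xdeg); ex=np.array([np.cos(a),np.sin(a)]); ey=np.array([-ex[1],ex[0]])
        print(z,w.round(1).tolist(),"rel TCP along x,y:",((m-tcp)@ex).round(1),((m-tcp)@ey).round(1),"width",np.linalg.norm(w[1]-w[0]).round(1),"edge deg",np.degrees(np.arctan2(*(w[1]-w[0])[::-1])).round(1))
E
python3 - <<'E'
from blk import *
ends((190,160),5,[(195,357),(265,352)],[(200,390),(268,388)],111,np.array([460.7,-31]),-21.7)
E
```

```text
111 [[435.2, -51.6], [466.2, -64.1]] rel TCP along x,y: 0.6 -28.7 width 33.4 edge deg -22.0
81 [[436.9, -51.1], [466.9, -65.0]] rel TCP along x,y: 1.8 -28.4 width 33.0 edge deg -24.9
```

Run:
```python
from h import *
im=np.load("pics/scene1.npy"); f=8; x0,y0=215,200
c=cv2.resize(im[y0:y0+60,x0:x0+60],None,fx=f,fy=f,interpolation=cv2.INTER_CUBIC); d=c.copy()
o=get_obs(); R=Ro.from_rotvec(o["orientation"]).as_matrix(); T=o["ee_pos"]
for off,col in((0,(0,0,255)),(8,(0,160,0))):
  for z in(-14,16):
    P=np.array([T+R[:,0]*a-R[:,1]*0+(-R[:,1])*(b+off)+R[:,2]*z for a,b in((-17,-37),(17,-37),(17,37),(-17,37))])
    q=((proj("scene",P)-[x0,y0]+.5)*f).astype(np.int32); cv2.polylines(d,[q],True,col,1)
cv2.imwrite("pics/h.png",np.hstack([c,d])[:,:,::-1] if False else cv2.resize(np.hstack([c,d])[:,:,::-1],(800,400)))
```

```text
(no output)
```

View pics/h.png

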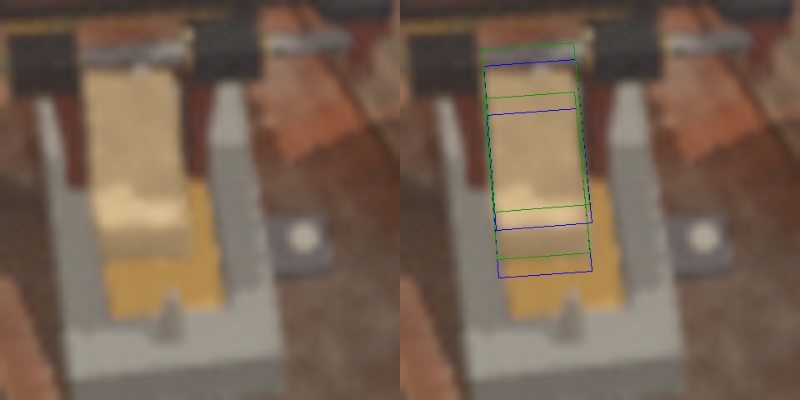

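Run:
```python
from h import *
im=np.load("pics/scene0.npy"); f=8; x0,y0=178,145
c=cv2.resize(im[y0:y0+60,x0:x0+60],None,fx=f,fy=f,interpolation=cv2.INTER_CUBIC); d=c.copy()
a=np.radians(22); ex=np.array([np.cos(a),np.sin(a),0]); ey=np.array([-ex[1],ex[0],0])
for z in(0,30):
    P=np.array([np.array([481,225,z])+ex*u+ey*v for u,v in((-20.5,-37),(20.5,-37),(20.5,37),(-20.5,37))])
    q=((proj("scene",P)-[x0,y0]+.5)*f).astype(np.int32); cv2.polylines(d,[q],True,(0,0,255),1)
cv2.imwrite("pics/i.png",cv2.resize(np.hstack([c,d])[:,:,::-1],(800,400)))
```

```text
(no output)
```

View pics/i.png

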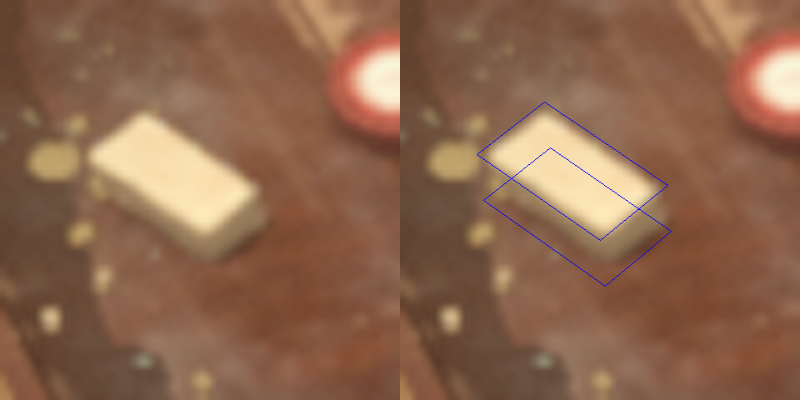

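Run:
```python
from h import *
P={n:(lambda c:c[0]@np.c_[c[1],c[2]])(cam(n)) for n in("top","scene")}
sc=np.array([(88,155),(143,113),(258,188),(207,238)])/6.6667+[178,145]-.5
tp=np.array([(65,285),(44,236),(152,181),(178,226)])/5+[140,170]-.5
# scene corners: left, back, right, front.  match by world coords
print("scene z20",ray("scene",sc,20).round(1)[:,:2].tolist()); print("top z20",ray("top",tp,20).round(1)[:,:2].tolist())
def tri(a,b):
    X=cv2.triangulatePoints(P["top"],P["scene"],a.T.astype(float),b.T.astype(float)); return (X[:3]/X[3]).T
for perm in ([0,1,2,3],):
    print(tri(tp,sc).round(1))
print("bottom corner front at z0",ray("scene",np.array([(205,262),(265,213)])/6.6667+[178,145]-.5,0).round(1))
# turquoise and reference check on upper plate height / grip etc
```

```text
scene z20 [[454.8, 258.1], [485.8, 270.2], [512.8, 207.3], [481.8, 191.3]]
top z20 [[453.9, 254.0], [482.6, 266.8], [513.4, 204.4], [486.7, 188.9]]
[[453.2 252.4  26.4]
 [483.1 265.   25.9]
 [512.  203.7  24.2]
 [483.6 189.1  22.1]]
bottom corner front at z0 [[481.2 195.5   0. ]
 [515.7 209.2   0. ]]
```

```bash
python3 -c "
from h import *
plan(474.8,-18.6,60,-19.7)"
```

```text
t 8.6 pos [460.8 -31.1  97.5] xdeg -21.5 tilt 0.99 F [-0.9  0.  -0.9] w 34.2 q6 0.31
  need cm [ 0.87 -1.73  3.71] turn -1.8
```

Request:
arm_command(
  increments=[
    [[0.4,-0.8,0.5],-2],
    [[0.4,-0.8,1],0],
    [[0,0,1],0],
    [[0,0,1],0],
    [[0,0,0],0],
  ],
)

```text
t: 9.1
ee_pos: [474.5, -17.6, 58.3]
orientation: [3.084, -0.519, -0.017]
ft_force: [0.6, 0.1, -0.5]
width: 34.5
```

Run:
```python
from h import *
tilt();plan(474.8,-18.6,50,-19.7)
im=get_image("scene"); np.save("pics/scene2.npy",im)
crop(im,205,185,285,275,7,"pics/j.png")
```

```text
tool z world deg [-0.74 -0.68] in tool frame, world-down: [-0.48  0.89] qvel [ 0.006  0.001 -0.004 -0.001  0.006 -0.002] q [-0.054  0.488  2.043 -0.022  0.623  0.297]
t 9.1 pos [474.5 -17.6  58.3] xdeg -19.1 tilt 1.01 F [ 0.6  0.1 -0.5] w 34.5 q6 0.3
  need cm [0.07 0.08 0.83] turn 0.6
```

View pics/j.png

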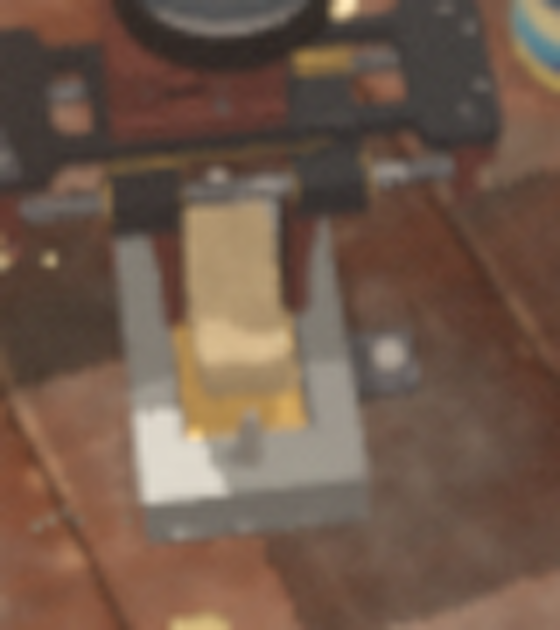

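Run:
```python
from h import *
c=np.array([475.8,-15.8]); a=np.radians(-19.7); ex=np.array([np.cos(a),np.sin(a)]); ey=np.array([-ex[1],ex[0]])
def loc(px,z): 
    w=ray("scene",np.array(px)/7+[205,185]-.5,z)[:,:2]-c; print(z,np.c_[w@ex,w@ey].round(1).tolist())
loc([(203,396),(302,388)],42); loc([(200,370),(297,358)],66); loc([(200,370),(297,358)],72)
print("recess front on face z30 / floor z18"); loc([(185,438),(308,428)],30); loc([(185,438),(308,428)],18)
print("face corners"); loc([(140,507),(368,488)],30)
```

```text
42 [[-15.7, -30.6], [20.0, -31.7]]
66 [[-16.5, -35.4], [18.0, -34.7]]
72 [[-16.8, -39.4], [17.5, -38.7]]
recess front on face z30 / floor z18
30 [[-23.5, -39.8], [20.9, -41.1]]
18 [[-23.1, -32.1], [21.8, -33.5]]
face corners
30 [[-42.1, -66.5], [39.0, -68.8]]
```

Request:
arm_command(
  increments=[
    [[-0.1,0.2,0.5],0.6],
    [[0,0,0.5],0],
    [[0,0,0.4],0],
    [[0,0,0],0],
  ],
)

```text
t: 9.55
ee_pos: [472.6, -19.9, 43.8]
orientation: [3.081, -0.537, -0.016]
ft_force: [-0.4, 0.7, -0.0]
width: 34.1
```

Run:
```python
from h import *
tilt();plan(474.3,-18.6,36,-19.7)
im=get_image("scene"); np.save("pics/scene3.npy",im)
crop(im,205,185,285,275,7,"pics/k3.png")
```

```text
tool z world deg [-0.72 -0.69] in tool frame, world-down: [-0.44  0.89] qvel [-0.003 -0.005 -0.001  0.001  0.002  0.001] q [-0.059  0.515  2.05  -0.023  0.588  0.306]
t 9.55 pos [472.6 -19.9  43.8] xdeg -19.8 tilt 0.99 F [-0.4  0.7 -0. ] w 34.1 q6 0.31
  need cm [ 0.12 -0.19  0.78] turn -0.1
```

View pics/k3.png

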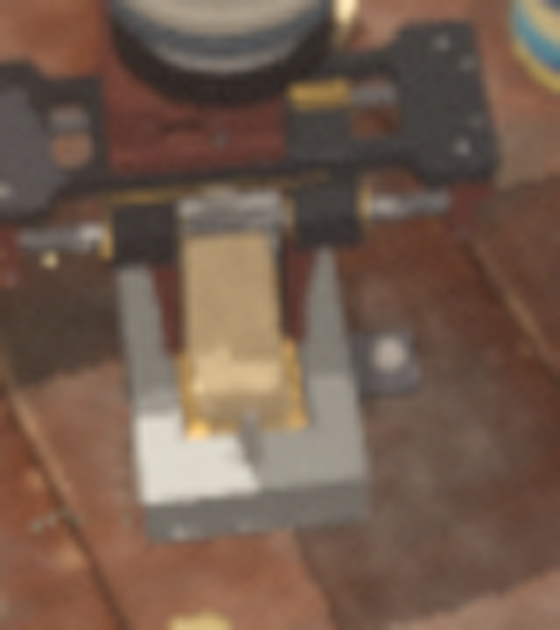

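Request:
arm_command(
  increments=[
    [[0.1,-0.1,0.3],0],
    [[0,0,0.3],0],
    [[0,0,0.2],0],
    [[0,0,0],0],
  ],
)

```text
t: 10.0
ee_pos: [474.6, -19.4, 35.9]
orientation: [3.081, -0.538, -0.014]
ft_force: [-0.3, 0.0, 0.2]
width: 34.3
```

Run:
```python
from h import *
tilt();plan(474.3,-18.6,34,-19.7)
```

```text
tool z world deg [-0.62 -0.69] in tool frame, world-down: [-0.35  0.86] qvel [ 0.001 -0.    -0.001  0.001  0.001 -0.001] q [-0.058  0.533  2.048 -0.023  0.571  0.308]
t 10.0 pos [474.6 -19.4  35.9] xdeg -19.8 tilt 0.93 F [-0.3  0.   0.2] w 34.3 q6 0.31
  need cm [-0.06 -0.07  0.19] turn -0.1
```

Request:
arm_command(
  increments=[
    [[0,-0.05,0.2],0],
    [[0,0,0],0],
  ],
)

```text
t: 10.2
ee_pos: [474.9, -19.0, 34.1]
orientation: [3.081, -0.537, -0.013]
ft_force: [-1.5, 0.3, 4.8]
width: 34.4
```

Request:
arm_command(
  increments=[
    [[0,0,0],0],
    [[0,0,0],0],
    [[0,0,0],0],
    [[0,0,0],0],
  ],
  gripper=0.8,
)

```text
t: 10.6
ee_pos: [475.1, -18.9, 34.2]
orientation: [3.081, -0.537, -0.012]
ft_force: [0.2, -0.5, 0.1]
width: 63.0
```

Request:
arm_command(
  increments=[
    [[0,0,-1],0],
    [[0,0,-3],0],
    [[0,0,-3],0],
    [[0,0,-3],0],
    [[0,0,-2],0],
    [[0,0,0],0],
  ],
)

```text
t: 11.2
ee_pos: [475.8, -17.3, 160.7]
orientation: [3.081, -0.537, -0.014]
ft_force: [-0.1, -0.0, -0.6]
width: 70.2
```

Run:
```python
from h import *
tilt();plan(497,-246.8,120,20)
im=get_image("scene"); np.save("pics/scene4.npy",im)
crop(im,205,185,285,275,7,"pics/k4.png")
```

```text
tool z world deg [-0.66 -0.68] in tool frame, world-down: [-0.39  0.87] qvel [-0.     0.004  0.02   0.    -0.013  0.001] q [-0.053  0.303  1.993 -0.017  0.857  0.303]
t 11.2 pos [475.8 -17.3 160.7] xdeg -19.8 tilt 0.95 F [-0.1 -0.  -0.6] w 70.2 q6 0.3
  need cm [ 9.79 20.82  4.32] turn -39.8
```

View pics/k4.png

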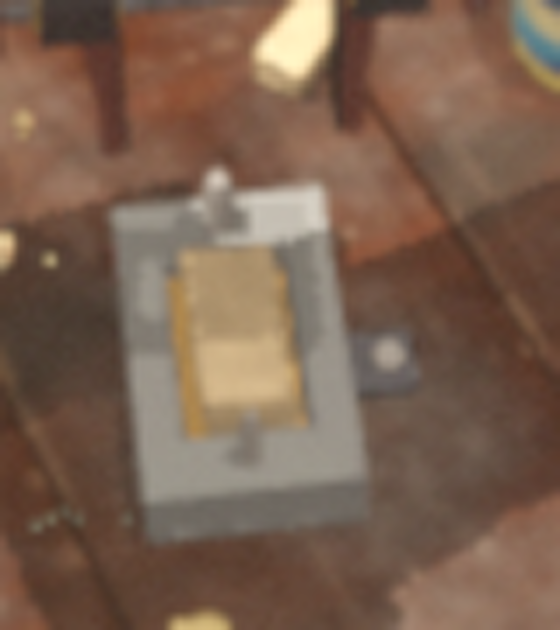

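Contact registered at the expected height, and the picture shows the block flat inside the recess, between crop (180,250) and (300,430). Now to the upper half.

Request:
arm_command(
  increments=[
    [[0.6,1.2,0],0],
    [[1.3,2.8,0],0],
    [[1.3,2.8,0],0],
    [[1.3,2.8,0],0],
    [[1.3,2.8,0],0],
    [[1.3,2.8,0],0],
    [[1.3,2.8,0],0],
    [[1,2,0],0],
    [[0,0,0],0],
    [[0,0,0],-7],
    [[0,0,0],-8],
    [[0,0,0],-8],
    [[0,0,0],-8],
    [[0,0,0],-7],
    [[0,0,0],-2],
    [[0,0,0],0],
  ],
  gripper=0.8,
)

```text
t: 12.85
ee_pos: [481.3, -246.8, 140.4]
orientation: [-3.072, -0.595, 0.071]
ft_force: [0.4, -0.8, 0.3]
width: 70.4
```

Run:
```python
from h import *
tilt();plan(497,-246.8,60,20)
```

```text
tool z world deg [-2.69  0.16] in tool frame, world-down: [-2.43 -1.16] qvel [ 0.003  0.009  0.014  0.001 -0.003  0.001] q [-0.485  0.432  1.846 -0.025  0.906 -0.852]
t 12.85 pos [ 481.3 -246.8  140.4] xdeg 22.0 tilt 2.69 F [ 0.4 -0.8  0.3] w 70.4 q6 -0.85
  need cm [1.79 0.75 7.96] turn 2.0
```

Request:
arm_command(
  increments=[
    [[0.5,0.4,4],2],
    [[0.3,0.3,4],0],
    [[0,0,0],0],
  ],
)

```text
t: 13.15
ee_pos: [487.3, -249.4, 57.5]
orientation: [-3.084, -0.535, 0.071]
ft_force: [-1.2, 0.1, -0.5]
width: 69.9
```

Run:
```python
from h import *
tilt();plan(497,-246.8,60,20)
```

```text
tool z world deg [-2.68  0.17] in tool frame, world-down: [-2.47 -1.06] qvel [ 0.003 -0.064 -0.026  0.002  0.046  0.015] q [-0.484  0.572  1.863 -0.028  0.75  -0.807]
t 13.15 pos [ 487.3 -249.4   57.5] xdeg 19.7 tilt 2.69 F [-1.2  0.1 -0.5] w 69.9 q6 -0.81
  need cm [ 0.99  0.07 -0.3 ] turn -0.3
```

Request:
arm_command(
  increments=[
    [[0,0,-2.5],0],
    [[0,0,-2.5],0],
    [[0,0,-2],0],
    [[0,0,-1],0],
    [[0,0,0],0],
    [[0,0,0],0],
  ],
)

```text
t: 13.75
ee_pos: [488.8, -247.7, 142.2]
orientation: [-3.08, -0.53, 0.079]
ft_force: [0.0, 0.8, -0.2]
width: 70.2
```

Run:
```python
from h import *
tilt();plan(497,-246.8,60,20)
```

```text
tool z world deg [-3.    0.35] in tool frame, world-down: [-2.71 -1.34] qvel [ 0.002 -0.016 -0.001  0.001  0.007  0.001] q [-0.48   0.441  1.825 -0.023  0.925 -0.806]
t 13.75 pos [ 488.8 -247.7  142.2] xdeg 19.6 tilt 3.02 F [ 0.   0.8 -0.2] w 70.2 q6 -0.81
  need cm [1.19 0.38 8.17] turn -0.4
```

Request:
arm_command(
  increments=[
    [[0,0,4.5],0],
    [[0,0,2.5],0],
    [[0,0,0.5],0],
    [[0,0,0],0],
  ],
)

```text
t: 14.15
ee_pos: [484.5, -247.1, 64.8]
orientation: [-3.08, -0.529, 0.079]
ft_force: [-0.6, -0.0, 0.0]
width: 70.0
```

Run:
```python
from h import *
tilt();plan(497,-246.8,60,20)
```

```text
tool z world deg [-3.    0.36] in tool frame, world-down: [-2.71 -1.34] qvel [ 0.001  0.012  0.005  0.001 -0.001  0.003] q [-0.483  0.558  1.865 -0.027  0.768 -0.803]
t 14.15 pos [ 484.5 -247.1   64.8] xdeg 19.5 tilt 3.03 F [-0.6 -0.   0. ] w 70.0 q6 -0.8
  need cm [1.21 0.4  0.42] turn -0.5
```

Request:
arm_command(
  increments=[
    [[0,0,-2],0],
    [[0,0,-2],0],
    [[-4,0,0],0],
    [[-4,0,0],0],
    [[0,0,0],0],
  ],
)

```text
t: 14.65
ee_pos: [411.3, -275.0, 113.3]
orientation: [-3.082, -0.533, 0.077]
ft_force: [0.5, -0.7, 0.8]
width: 70.0
```

Run:
```python
from h import *
tilt();plan(497,-246.8,60,20)
```

```text
tool z world deg [-2.9   0.25] in tool frame, world-down: [-2.65 -1.21] qvel [ 0.036  0.    -0.059  0.021  0.001  0.029] q [-0.598  0.42   1.959 -0.034  0.807 -0.916]
t 14.65 pos [ 411.3 -275.   113.3] xdeg 19.7 tilt 2.91 F [ 0.5 -0.7  0.8] w 70.0 q6 -0.92
  need cm [9.26 0.33 4.91] turn -0.3
```

Request:
arm_command(
  increments=[
    [[1,0,0],0],
    [[1,0,0],0],
    [[1,0,0],0],
    [[1,0,0],0],
    [[1,0,0],0],
    [[1,0,0],0],
    [[1,0,0],0],
    [[1,0,0],0],
    [[0,0,0],0],
  ],
)

```text
t: 15.55
ee_pos: [499.0, -244.9, 111.0]
orientation: [-3.084, -0.538, 0.07]
ft_force: [0.1, -0.1, 0.3]
width: 70.3
```

Run:
```python
from h import *
tilt();plan(497,-246.8,60,20)
```

```text
tool z world deg [-2.63  0.13] in tool frame, world-down: [-2.43 -1.01] qvel [-0.003  0.001  0.012 -0.006  0.006 -0.003] q [-0.467  0.495  1.827 -0.025  0.862 -0.796]
t 15.55 pos [ 499.  -244.9  111. ] xdeg 19.8 tilt 2.63 F [ 0.1 -0.1  0.3] w 70.3 q6 -0.8
  need cm [-0.04  0.2   5.1 ] turn -0.2
```

Request:
arm_command(
  increments=[
    [[0,0,0],8],
    [[0,0,0],8],
    [[0,0,0],0],
  ],
)

```text
t: 15.85
ee_pos: [498.7, -244.5, 110.5]
orientation: [-3.135, -0.091, 0.074]
ft_force: [-0.6, -1.1, 0.1]
width: 70.1
```

Run:
```python
from h import *
tilt();plan(497,-246.8,60,20)
```

```text
tool z world deg [-2.71  0.15] in tool frame, world-down: [-2.7  -0.31] qvel [-0.001  0.     0.001 -0.003  0.001 -0.085] q [-0.467  0.496  1.828 -0.025  0.862 -0.508]
t 15.85 pos [ 498.7 -244.5  110.5] xdeg 3.3 tilt 2.72 F [-0.6 -1.1  0.1] w 70.1 q6 -0.51
  need cm [0.05 0.25 5.05] turn -16.7
```

Request:
arm_command(
  increments=[
    [[0,0,0],-8],
    [[0,0,0],-8],
    [[0,0,0],0],
  ],
)

```text
t: 16.15
ee_pos: [497.8, -244.7, 110.4]
orientation: [-3.08, -0.555, 0.074]
ft_force: [-0.1, 0.4, 0.5]
width: 70.7
```

Run:
```python
from h import *
tilt();plan(497,-246.8,60,20)
```

```text
tool z world deg [-2.77  0.17] in tool frame, world-down: [-2.53 -1.12] qvel [-0.003  0.     0.001 -0.    -0.     0.056] q [-0.468  0.495  1.828 -0.025  0.862 -0.807]
t 16.15 pos [ 497.8 -244.7  110.4] xdeg 20.4 tilt 2.77 F [-0.1  0.4  0.5] w 70.7 q6 -0.81
  need cm [0.07 0.27 5.04] turn 0.4
```

Request:
arm_command(
  increments=[
    [[0,4,0],0],
    [[0,4,0],0],
    [[0,0,0],0],
  ],
)

```text
t: 16.45
ee_pos: [525.7, -321.1, 108.9]
orientation: [-3.08, -0.552, 0.075]
ft_force: [-0.4, 0.1, -0.8]
width: 69.9
```

Run:
```python
from h import *
tilt();plan(497,-246.8,60,20)
```

```text
tool z world deg [-2.81  0.18] in tool frame, world-down: [-2.57 -1.15] qvel [ 0.029 -0.022  0.068  0.018  0.01   0.03 ] q [-0.556  0.571  1.689 -0.029  0.926 -0.893]
t 16.45 pos [ 525.7 -321.1  108.9] xdeg 20.3 tilt 2.82 F [-0.4  0.1 -0.8] w 69.9 q6 -0.89
  need cm [ 0.11 -7.86  5.05] turn 0.3
```

Request:
arm_command(
  increments=[
    [[0,-4,0],0],
    [[0,-4,0],0],
    [[0,0,0],0],
  ],
)

```text
t: 16.75
ee_pos: [495.9, -245.1, 109.5]
orientation: [-3.081, -0.538, 0.076]
ft_force: [0.0, 1.0, -0.0]
width: 70.5
```

Run:
```python
from h import *
tilt();plan(497,-246.8,60,20)
```

```text
tool z world deg [-2.88  0.24] in tool frame, world-down: [-2.63 -1.2 ] qvel [-0.033  0.017 -0.057 -0.017 -0.014 -0.008] q [-0.47   0.496  1.831 -0.025  0.862 -0.799]
t 16.75 pos [ 495.9 -245.1  109.5] xdeg 19.8 tilt 2.89 F [ 0.  1. -0.] w 70.5 q6 -0.8
  need cm [0.27 0.3  4.94] turn -0.2
```

Request:
arm_command(
  increments=[
    [[0,0,-1.5],0],
    [[0,0,-1.5],0],
    [[0,0,-1.5],0],
    [[0,0,-1.5],0],
    [[0,0,-1.5],0],
    [[0,0,-1.5],0],
    [[0,0,-1.5],0],
    [[0,0,-1.5],0],
    [[0,0,-1.5],0],
    [[0,0,0],0],
  ],
)

```text
t: 17.75
ee_pos: [500.7, -244.2, 249.4]
orientation: [-3.082, -0.526, 0.081]
ft_force: [0.7, -0.0, -0.4]
width: 69.8
```

Run:
```python
from h import *
tilt();plan(497,-246.8,60,20)
```

```text
tool z world deg [-3.05  0.29] in tool frame, world-down: [-2.78 -1.28] qvel [-0.002  0.017  0.031 -0.001 -0.018  0.007] q [-0.464  0.317  1.724 -0.021  1.15  -0.793]
t 17.75 pos [ 500.7 -244.2  249.4] xdeg 19.4 tilt 3.06 F [ 0.7 -0.  -0.4] w 69.8 q6 -0.79
  need cm [ 0.49  0.55 18.94] turn -0.6
```

Request:
arm_command(
  increments=[
    [[0,0,5],0],
    [[0,0,5],0],
    [[0,0,4],0],
    [[0,0,1],0],
    [[0,0,0],0],
  ],
)

```text
t: 18.25
ee_pos: [493.9, -244.6, 96.0]
orientation: [-3.086, -0.522, 0.074]
ft_force: [-0.4, -0.8, -0.0]
width: 70.1
```

Run:
```python
from h import *
tilt();plan(497,-246.8,60,20)
```

```text
tool z world deg [-2.76  0.14] in tool frame, world-down: [-2.56 -1.04] qvel [-0.002  0.01   0.01  -0.001  0.003  0.003] q [-0.47   0.513  1.843 -0.027  0.83  -0.787]
t 18.25 pos [ 493.9 -244.6   96. ] xdeg 19.2 tilt 2.76 F [-0.4 -0.8 -0. ] w 70.1 q6 -0.79
  need cm [0.38 0.38 3.58] turn -0.8
```

Request:
arm_command(
  increments=[
    [[-5,0,0],0],
    [[-5,0,0],0],
    [[1,0,0],0],
    [[1,0,0],0],
    [[1,0,0],0],
    [[1,0,0],0],
    [[1,0,0],0],
    [[1,0,0],0],
    [[1,0,0],0],
    [[1,0,0],0],
    [[1,0,0],0],
    [[1,0,0],0],
    [[0,0,0],0],
  ],
)

```text
t: 19.55
ee_pos: [509.3, -243.8, 103.6]
orientation: [-3.095, -0.531, 0.057]
ft_force: [0.7, 0.7, -0.6]
width: 70.1
```

Run:
```python
from h import *
tilt();plan(497,-246.8,60,20)
```

```text
tool z world deg [-2.06 -0.3 ] in tool frame, world-down: [-2.04 -0.41] qvel [-0.002  0.002  0.012 -0.007  0.005 -0.003] q [-0.456  0.512  1.819 -0.027  0.841 -0.777]
t 19.55 pos [ 509.3 -243.8  103.6] xdeg 19.5 tilt 2.08 F [ 0.7  0.7 -0.6] w 70.1 q6 -0.78
  need cm [-1.1  -0.1   4.41] turn -0.5
```

Request:
arm_command(
  increments=[
    [[0,0,-3],0],
    [[0,0,3],0],
    [[0,0,-3],0],
    [[0,0,3],0],
    [[0,0,-3],0],
    [[0,0,3],0],
    [[0,0,0],0],
  ],
)

```text
t: 20.25
ee_pos: [503.9, -242.1, 92.0]
orientation: [-3.082, -0.528, 0.086]
ft_force: [-0.8, 0.5, -0.4]
width: 70.2
```

Run:
```python
from h import *
tilt();plan(497,-246.8,60,20)
```

```text
tool z world deg [-3.23  0.24] in tool frame, world-down: [-2.97 -1.3 ] qvel [ 0.    -0.1   -0.109  0.     0.047 -0.001] q [-0.458  0.532  1.82  -0.028  0.842 -0.777]
t 20.25 pos [ 503.9 -242.1   92. ] xdeg 19.5 tilt 3.24 F [-0.8  0.5 -0.4] w 70.2 q6 -0.78
  need cm [-0.64  0.28  3.23] turn -0.5
```

Request:
arm_command(
  increments=[
    [[0,0,-1.5],0],
    [[0,0,-1.5],0],
    [[0,0,0],0],
    [[0,0,3],0],
    [[0,0,-3],0],
    [[0,0,3],0],
    [[0,0,-3],0],
    [[0,0,3],0],
    [[0,0,-3],0],
    [[0,0,0],0],
  ],
)

```text
t: 21.25
ee_pos: [506.1, -243.2, 122.5]
orientation: [-3.077, -0.526, 0.097]
ft_force: [1.1, -0.9, 1.4]
width: 70.4
```

Run:
```python
from h import *
tilt();plan(497,-246.8,60,20)
```

```text
tool z world deg [-3.67  0.44] in tool frame, world-down: [-3.32 -1.64] qvel [-0.002  0.139  0.105 -0.002 -0.034 -0.   ] q [-0.457  0.492  1.797 -0.027  0.914 -0.779]
t 21.25 pos [ 506.1 -243.2  122.5] xdeg 19.4 tilt 3.7 F [ 1.1 -0.9  1.4] w 70.4 q6 -0.78
  need cm [-0.61  0.22  6.29] turn -0.6
```

Request:
arm_command(
  increments=[
    [[-5,0,0],0],
    [[-5,0,0],0],
    [[1,0,0],0],
    [[1,0,0],0],
    [[1,0,0],0],
    [[1,0,0],0],
    [[1,0,0],0],
    [[1,0,0],0],
    [[1,0,0],0],
    [[1,0,0],0],
    [[0,0,0],0],
  ],
)

```text
t: 22.35
ee_pos: [496.6, -248.1, 129.0]
orientation: [-3.084, -0.536, 0.082]
ft_force: [0.4, -0.5, -1.0]
width: 70.2
```

Run:
```python
from h import *
tilt();plan(497,-246.8,60,20)
```

```text
tool z world deg [-3.07  0.07] in tool frame, world-down: [-2.87 -1.11] qvel [ 0.001  0.002  0.01  -0.006  0.006 -0.003] q [-0.472  0.469  1.816 -0.03   0.904 -0.797]
t 22.35 pos [ 496.6 -248.1  129. ] xdeg 19.7 tilt 3.07 F [ 0.4 -0.5 -1. ] w 70.2 q6 -0.8
  need cm [0.43 0.02 6.89] turn -0.3
```

Request:
arm_command(
  increments=[
    [[-5,0,0.3],0],
    [[-5,0,0.3],0],
    [[1.2,0,0.3],0],
    [[1.2,0,0.3],0],
    [[1.2,0,0.3],0],
    [[1.2,0,0.3],0],
    [[1.2,0,0.3],0],
    [[1.2,0,0],0],
    [[1.2,0,0],0],
    [[-5,0,0],0],
    [[-5,0,0],0],
    [[1.2,0,0],0],
    [[1.2,0,0],0],
    [[1.2,0,0],0],
    [[1.2,0,0],0],
    [[1.2,0,0],0],
    [[1.2,0,0],0],
    [[1.2,0,0],0],
    [[1.2,0,0],0],
    [[1.2,0,0],0],
  ],
)

```text
t: 24.35
ee_pos: [508.8, -242.5, 105.6]
orientation: [-3.083, -0.56, 0.076]
ft_force: [-0.9, 0.2, 0.5]
width: 70.2
```

Run:
```python
from h import *
tilt();plan(497,-246.8,60,20)
```

```text
tool z world deg [-2.8  -0.11] in tool frame, world-down: [-2.66 -0.88] qvel [ 0.171  0.119 -0.206  0.013  0.09   0.154] q [-0.453  0.513  1.811 -0.03   0.861 -0.792]
t 24.35 pos [ 508.8 -242.5  105.6] xdeg 20.6 tilt 2.8 F [-0.9  0.2  0.5] w 70.2 q6 -0.79
  need cm [-1.05  0.06  4.62] turn 0.6
```

I can't tune this tilt away cheaply. Instead I'll grip the rib end to end (64 mm, jaws along the mould's y). The leftover tilt then falls on the pads' pivot axis, so the plate can settle flat.

Request:
arm_command(
  increments=[
    [[-0.4,0,0],0],
    [[0,0,0],8],
    [[0,0,0],8],
    [[0,0,0],8],
    [[0,0,0],8],
    [[0,0,0],8],
    [[0,0,0],8],
    [[0,0,0],8],
    [[0,0,0],8],
    [[0,0,0],8],
    [[0,0,0],8],
    [[0,0,0],8],
    [[0,0,0],2],
    [[0,0,0],0],
  ],
  gripper=1,
)

```text
t: 25.75
ee_pos: [498.0, -245.2, 104.9]
orientation: [2.492, -1.855, -0.071]
ft_force: [-0.6, -0.2, 0.4]
width: 87.7
```

Run:
```python
from h import *
tilt();plan(497,-246.8,70,-70)
```

```text
tool z world deg [-3.24 -0.  ] in tool frame, world-down: [-0.93  3.11] qvel [-0.005 -0.002  0.006 -0.001  0.002 -0.   ] q [-0.465  0.507  1.826 -0.034  0.86   0.838]
t 25.75 pos [ 498.  -245.2  104.9] xdeg -73.4 tilt 3.24 F [-0.6 -0.2  0.4] w 87.7 q6 0.84
  need cm [ 0.19 -0.05  3.49] turn -3.4
```

Request:
arm_command(
  increments=[
    [[0.2,-0.1,1.5],-3.4],
    [[0,0,1.5],0],
    [[0,0,0.5],0],
    [[0,0,0],0],
  ],
)

```text
t: 26.15
ee_pos: [496.2, -247.3, 68.6]
orientation: [2.549, -1.779, -0.073]
ft_force: [0.2, -0.7, -0.9]
width: 88.1
```

Run:
```python
from h import *
tilt();plan(497,-246.8,33,-70)
im=get_image("scene"); np.save("pics/scene5.npy",im)
crop(im,240,240,340,340,6,"pics/m.png")
```

```text
tool z world deg [-3.27  0.  ] in tool frame, world-down: [-1.13  3.07] qvel [-0.003  0.002  0.004  0.001  0.002  0.005] q [-0.469  0.564  1.839 -0.036  0.79   0.775]
t 26.15 pos [ 496.2 -247.3   68.6] xdeg -69.9 tilt 3.28 F [ 0.2 -0.7 -0.9] w 88.1 q6 0.78
  need cm [ 0.05 -0.28  3.55] turn 0.1
```

View pics/m.png

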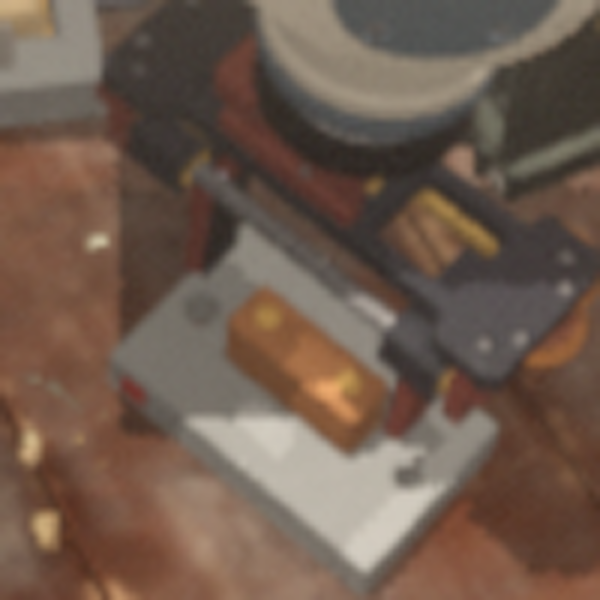

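Request:
arm_command(
  increments=[
    [[0.05,-0.15,1.2],0],
    [[0,-0.1,1.2],0],
    [[0,0,0.8],0],
    [[0,0,0.2],0],
    [[0,0,0],0],
  ],
)

```text
t: 26.7
ee_pos: [497.3, -246.9, 32.1]
orientation: [2.548, -1.779, -0.072]
ft_force: [-0.7, 1.0, 0.7]
width: 88.0
```

Run:
```python
from h import *
tilt();plan(497,-246.8,33,-70)
im=get_image("scene"); np.save("pics/scene5.npy",im)
crop(im,240,240,340,340,6,"pics/n.png")
```

```text
tool z world deg [-3.23 -0.02] in tool frame, world-down: [-1.1   3.04] qvel [-0.001  0.009  0.001 -0.001 -0.002  0.001] q [-0.468  0.625  1.844 -0.039  0.723  0.781]
t 26.7 pos [ 497.3 -246.9   32.1] xdeg -69.9 tilt 3.24 F [-0.7  1.   0.7] w 88.0 q6 0.78
  need cm [-0.03  0.03 -0.08] turn 0.1
```

View pics/n.png

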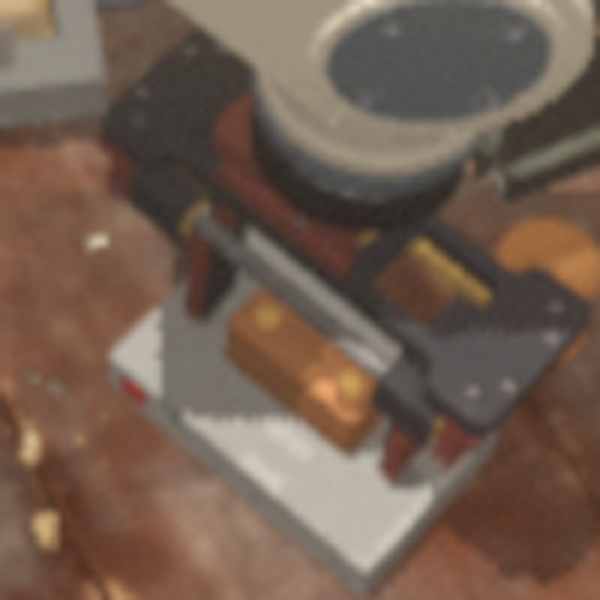

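The fingers straddle the rib's ends, with their tips at crop (200,310) and (395,475). Closing.

Request:
arm_command(
  increments=[
    [[0,0,0],0],
    [[0,0,0],0],
    [[0,0,0],0],
    [[0,0,0],0],
    [[0,0,0],0],
    [[0,0,0],0],
  ],
  gripper=0,
)

```text
t: 27.35
ee_pos: [497.9, -247.2, 33.2]
orientation: [2.549, -1.78, -0.069]
ft_force: [0.2, 0.2, -1.8]
width: 64.0
```

Request:
arm_command(
  increments=[
    [[0,0,-1],0],
    [[0,0,-1.5],0],
    [[0,0,-1.5],0],
    [[0,0,-1.5],0],
    [[0,0,-1.5],0],
    [[0,0,-1.5],0],
    [[0,0,-1],0],
    [[0,0,0],0],
  ],
)

```text
t: 28.15
ee_pos: [503.4, -246.8, 138.1]
orientation: [2.549, -1.78, -0.067]
ft_force: [0.2, -0.2, -3.4]
width: 64.2
```

Run:
```python
from h import *
tilt();plan(475.8,-15.8,130,-109.7)
im=get_image("scene"); np.save("pics/scene6.npy",im)
crop(im,240,220,340,320,6,"pics/o.png")
```

```text
tool z world deg [-3.06 -0.09] in tool frame, world-down: [-0.98  2.91] qvel [ 0.    -0.005  0.009  0.002 -0.001 -0.   ] q [-0.463  0.462  1.8   -0.032  0.926  0.776]
t 28.15 pos [ 503.4 -246.8  138.1] xdeg -69.9 tilt 3.07 F [ 0.2 -0.2 -3.4] w 64.2 q6 0.78
  need cm [-22.62  -5.41   0.92] turn 39.8
```

View pics/o.png

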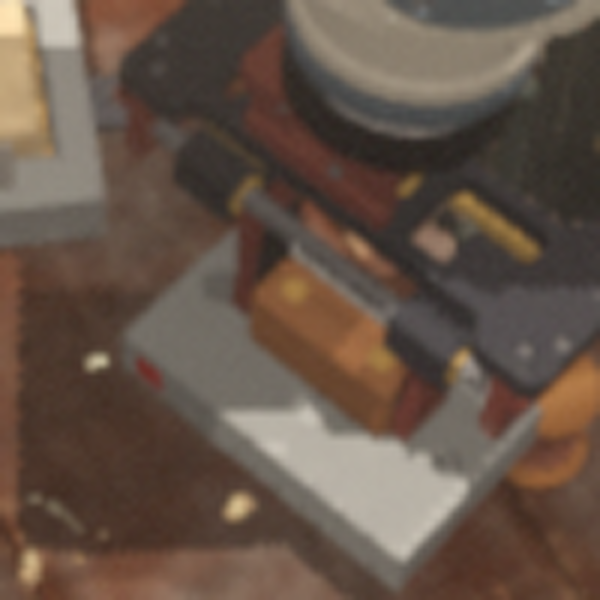

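Request:
arm_command(
  increments=[
    [[-1,-0.2,0],0],
    [[-1.9,-0.5,0],0],
    [[-1.9,-0.5,0],0],
    [[-1.9,-0.5,0],0],
    [[-1.9,-0.5,0],0],
    [[-1.9,-0.5,0],0],
    [[-1.9,-0.5,0],0],
    [[-1.9,-0.5,0],0],
    [[-1.9,-0.5,0],0],
    [[-1.9,-0.5,0],0],
    [[-1.9,-0.4,0],0],
    [[-1,-0.2,0],0],
    [[0,0,0],6],
    [[0,0,0],7],
    [[0,0,0],7],
    [[0,0,0],7],
    [[0,0,0],7],
    [[0,0,0],4],
    [[0,0,0],0],
  ],
)

```text
t: 30.1
ee_pos: [459.6, -2.3, 127.8]
orientation: [1.787, -2.503, -0.082]
ft_force: [-0.9, -0.1, -2.4]
width: 63.8
```

Run:
```python
from h import *
tilt();plan(475.8,-15.8,110,-109.7)
```

```text
tool z world deg [-4.82  0.31] in tool frame, world-down: [1.28 4.66] qvel [ 0.009  0.002  0.01   0.002 -0.002 -0.026] q [-0.033  0.368  2.001  0.003  0.857  1.867]
t 30.1 pos [459.6  -2.3 127.8] xdeg -108.9 tilt 4.84 F [-0.9 -0.1 -2.4] w 63.8 q6 1.87
  need cm [ 0.72 -2.11  1.63] turn 0.8
```

Request:
arm_command(
  increments=[
    [[0.4,-1,0.5],0.8],
    [[0.3,-0.9,0.8],0],
    [[0,-0.2,0.5],0],
    [[0,0,0],0],
  ],
)

```text
t: 30.5
ee_pos: [476.4, -16.4, 105.9]
orientation: [1.774, -2.51, -0.082]
ft_force: [-0.8, 0.4, -2.7]
width: 63.8
```

Run:
```python
from h import *
tilt();plan(475.8,-15.8,98,-109.7)
im=get_image("scene"); np.save("pics/scene7.npy",im)
crop(im,200,170,300,270,6,"pics/p.png")
```

```text
tool z world deg [-4.87  0.3 ] in tool frame, world-down: [1.34 4.69] qvel [-0.007  0.01  -0.008 -0.001  0.002 -0.01 ] q [-0.06   0.427  1.975  0.     0.825  1.851]
t 30.5 pos [476.4 -16.4 105.9] xdeg -109.4 tilt 4.88 F [-0.8  0.4 -2.7] w 63.8 q6 1.85
  need cm [-0.06  0.01  0.79] turn 0.3
```

View pics/p.png

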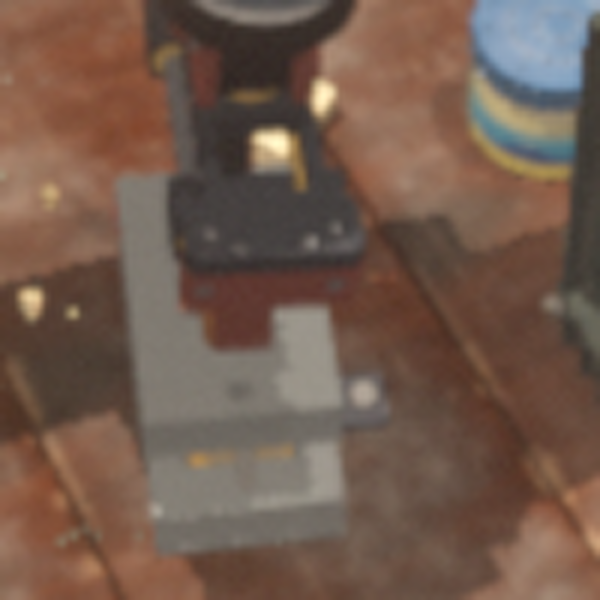

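Run:
```python
from h import *
c=np.array([475.8,-15.8]); a=np.radians(-19.7); ex=np.array([np.cos(a),np.sin(a)]); ey=np.array([-ex[1],ex[0]])
def loc(nm,px,z): 
    w=ray("scene",np.array(px)/6+[200,170]-.5,z)[:,:2]-c; print(nm,z,np.c_[w@ex,w@ey].round(1).tolist())
loc("plate top FL,FR,BL",[(142,424),(345,409),(118,178)],97)
loc("plate bot FL,FR",[(148,452),(347,438)],73)
loc("hole top",[(240,391)],97)
loc("lower face FL FR",[(155,512),(345,498)],30)
loc("lower base FL FR",[(160,553),(345,538)],0)
```

```text
plate top FL,FR,BL 97 [[-41.9, -61.1], [38.9, -64.2], [-41.0, 63.9]]
plate bot FL,FR 73 [[-40.4, -58.9], [40.2, -62.4]]
hole top 97 [[-1.6, -50.4]]
lower face FL FR 30 [[-39.5, -60.7], [39.5, -63.9]]
lower base FL FR 0 [[-38.8, -62.4], [39.6, -65.0]]
```

Request:
arm_command(
  increments=[
    [[-0.05,-0.05,0.5],0.3],
    [[0,-0.05,0.5],0],
    [[0,0,0.2],0],
    [[0,0,0],0],
  ],
)

```text
t: 30.95
ee_pos: [476.1, -16.1, 92.9]
orientation: [1.767, -2.515, -0.082]
ft_force: [0.1, -0.6, -4.5]
width: 63.8
```

Run:
```python
from h import *
tilt();plan(476.3,-15.6,88,-109.7)
im=get_image("scene"); np.save("pics/scene8.npy",im)
crop(im,205,185,285,275,7,"pics/q.png")
```

```text
tool z world deg [-4.9  0.3] in tool frame, world-down: [1.37 4.71] qvel [ 0.001  0.002 -0.     0.001 -0.003  0.   ] q [-0.059  0.45   1.981  0.     0.797  1.857]
t 30.95 pos [476.1 -16.1  92.9] xdeg -109.7 tilt 4.91 F [ 0.1 -0.6 -4.5] w 63.8 q6 1.86
  need cm [-0.07 -0.05  0.49] turn -0.0
```

View pics/q.png

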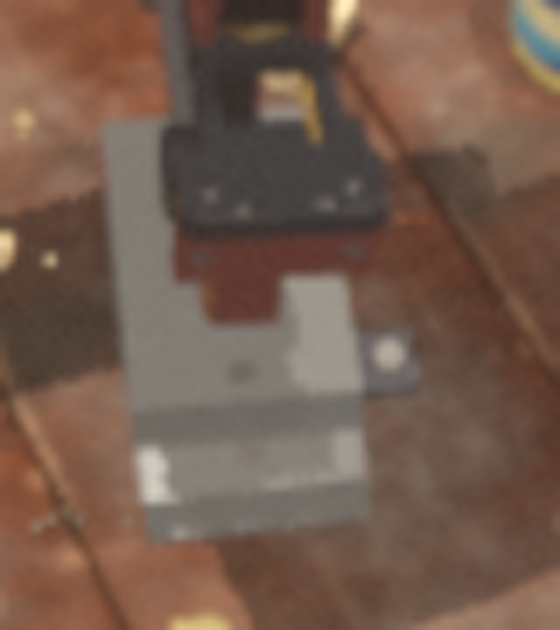

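Well aligned. I'll go on slowly onto the dowel tips, watching the force.

Request:
arm_command(
  increments=[
    [[0,-0.05,0.4],0],
    [[0,0,0.4],0],
    [[0,0,0],0],
  ],
)

```text
t: 31.3
ee_pos: [476.8, -16.3, 84.9]
orientation: [1.769, -2.516, -0.08]
ft_force: [0.3, 0.1, -2.8]
width: 64.1
```

Run:
```python
from h import *
tilt();plan(476.3,-15.6,80,-109.7)
```

```text
tool z world deg [-4.76  0.29] in tool frame, world-down: [1.34 4.58] qvel [ 0.001 -0.005 -0.004 -0.001  0.003  0.   ] q [-0.059  0.464  1.983  0.     0.777  1.857]
t 31.3 pos [476.8 -16.3  84.9] xdeg -109.7 tilt 4.77 F [ 0.3  0.1 -2.8] w 64.1 q6 1.86
  need cm [-0.06  0.03  0.49] turn -0.0
```

Request:
arm_command(
  increments=[
    [[-0.02,0,0.4],0],
    [[0,-0.05,0.4],0],
    [[0,0,0],0],
  ],
)

```text
t: 31.6
ee_pos: [477.3, -16.4, 76.4]
orientation: [1.77, -2.516, -0.078]
ft_force: [0.7, 0.4, -3.3]
width: 63.7
```

Run:
```python
from h import *
tilt();plan(476.3,-15.8,72,-109.7)
```

```text
tool z world deg [-4.68  0.27] in tool frame, world-down: [1.33 4.5 ] qvel [ 0.001 -0.003 -0.003 -0.002  0.004 -0.001] q [-0.059  0.48   1.986 -0.     0.758  1.857]
t 31.6 pos [477.3 -16.4  76.4] xdeg -109.7 tilt 4.7 F [ 0.7  0.4 -3.3] w 63.7 q6 1.86
  need cm [-0.03  0.08  0.45] turn -0.0
```

Request:
arm_command(
  increments=[
    [[0,-0.03,0.3],0],
    [[0,-0.03,0.3],0],
    [[0,0,0],0],
  ],
)

```text
t: 31.9
ee_pos: [477.5, -16.4, 70.2]
orientation: [1.769, -2.517, -0.079]
ft_force: [0.0, 0.1, 2.5]
width: 63.9
```

Run:
```python
from h import *
tilt();plan(476.3,-15.8,65,-109.7)
im=get_image("scene"); np.save("pics/scene9.npy",im)
crop(im,205,185,285,275,7,"pics/r.png")
```

```text
tool z world deg [-4.68  0.29] in tool frame, world-down: [1.31 4.5 ] qvel [ 0.001 -0.007 -0.002  0.001  0.006 -0.001] q [-0.059  0.492  1.987  0.     0.744  1.857]
t 31.9 pos [477.5 -16.4  70.2] xdeg -109.7 tilt 4.7 F [0.  0.1 2.5] w 63.9 q6 1.86
  need cm [-0.03  0.09  0.53] turn -0.0
```

View pics/r.png

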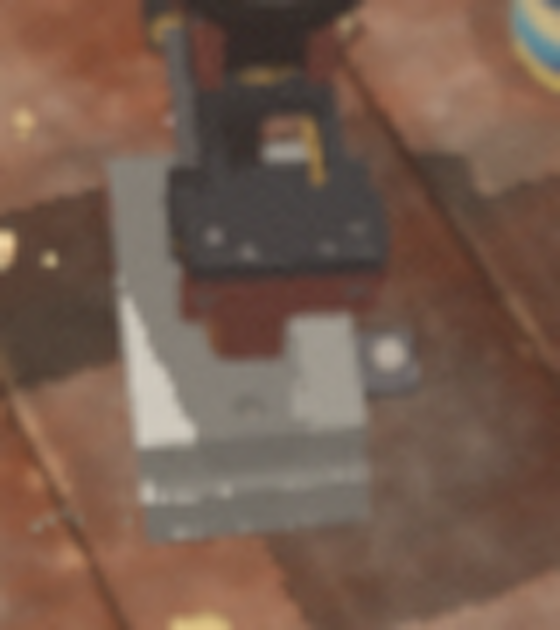

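Contact came about 7 mm clear, which matches block-on-spring. Pressing shut.

Request:
arm_command(
  increments=[
    [[0,-0.02,0.25],0],
    [[0,-0.02,0.25],0],
    [[0,0,0],0],
  ],
)

```text
t: 32.25
ee_pos: [477.6, -16.5, 66.1]
orientation: [1.77, -2.517, -0.079]
ft_force: [-2.1, -0.4, 4.7]
width: 63.7
```

Request:
arm_command(
  increments=[
    [[0,0,0.2],0],
    [[0,0,0.1],0],
  ],
)

```text
t: 32.45
ee_pos: [477.3, -16.9, 64.5]
orientation: [1.769, -2.517, -0.078]
ft_force: [-4.1, -0.2, 17.3]
width: 63.8
```

Run:
```python
from h import *
tilt();plan(476.3,-15.8,63,-109.7)
im=get_image("scene"); np.save("pics/scene10.npy",im)
crop(im,205,185,285,275,7,"pics/s.png")
```

```text
tool z world deg [-4.67  0.27] in tool frame, world-down: [1.32 4.48] qvel [ 0.     0.001 -0.001  0.001 -0.004 -0.002] q [-0.06   0.502  1.99  -0.     0.732  1.856]
t 32.45 pos [477.3 -16.9  64.5] xdeg -109.7 tilt 4.68 F [-4.1 -0.2 17.3] w 63.8 q6 1.86
  need cm [-0.07  0.12  0.16] turn -0.0
```

View pics/s.png

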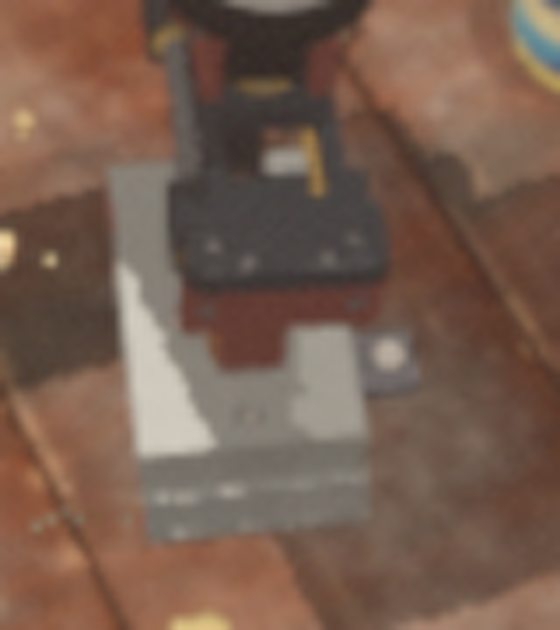

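Request:
arm_command(
  increments=[
    [[0,0,0.2],0],
    [[0,0,0.2],0],
  ],
)

```text
t: 32.7
ee_pos: [476.9, -17.4, 63.2]
orientation: [1.769, -2.517, -0.078]
ft_force: [-6.8, -2.4, 24.5]
width: 63.9
```

Request:
arm_command(
  increments=[
    [[0,0,0.2],0],
    [[0,0,0.2],0],
  ],
)

```text
t: 32.9
ee_pos: [476.6, -17.6, 62.3]
orientation: [1.768, -2.519, -0.078]
ft_force: [-6.9, -1.7, 26.2]
width: 64.4
```

Run:
```python
from h import *
tilt();plan(476.3,-15.8,63,-109.7); print(get_obs()["moment"].round(2))
```

```text
tool z world deg [-4.63  0.27] in tool frame, world-down: [1.32 4.45] qvel [-0.004  0.005  0.006  0.005 -0.012 -0.   ] q [-0.062  0.505  1.992 -0.     0.725  1.856]
t 32.9 pos [476.6 -17.6  62.3] xdeg -109.8 tilt 4.64 F [-6.9 -1.7 26.2] w 64.4 q6 1.86
  need cm [-0.16  0.1  -0.07] turn -0.1
[ 0.83  1.17 -0.04]
```

Run:
```python
from h import *
im=get_image("scene"); np.save("pics/scene11.npy",im)
crop(im,215,225,270,270,12,"pics/t.png")
im=get_image("top"); crop(im,200,180,290,250,7,"pics/t2.png")
print(get_obs()["ft_force"])
```

```text
[-6.78406672 -1.65048673 24.4913723 ]
```

View pics/t.png

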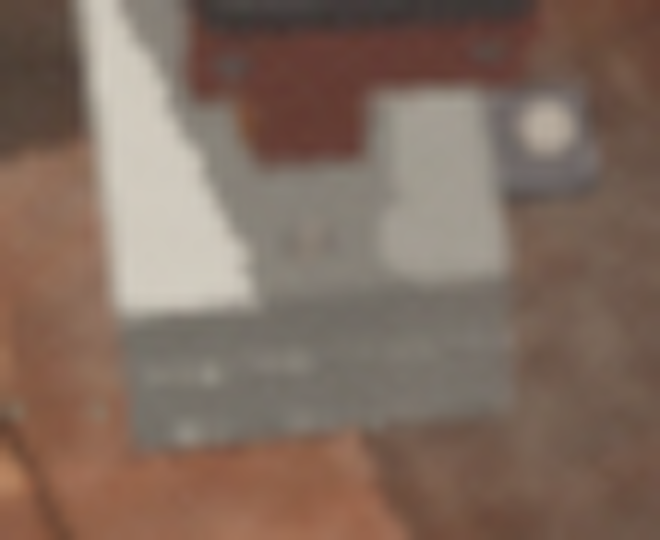

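Run:
```python
from h import *
c=np.array([475.8,-15.8]); a=np.radians(-19.7); ex=np.array([np.cos(a),np.sin(a)]); ey=np.array([-ex[1],ex[0]])
P=[[*(c+ex*x+ey*y),z] for z in(54,58,30,0) for x,y in((-40,-65),(40,-65))]
print(((proj("scene",P)-[215,225]+.5)*12).round())
P=[[*(c+ex*-40+ey*65),z] for z in(54,58)]
print(((proj("scene",P)-[205,185]+.5)*7).round())
im=np.load("pics/scene11.npy"); crop(im,215,195,260,240,12,"pics/u.png")
```

```text
[[125. 320.]
 [514. 278.]
 [124. 309.]
 [514. 267.]
 [130. 382.]
 [513. 340.]
 [136. 457.]
 [512. 416.]]
[[111. 172.]
 [111. 165.]]
```

View pics/u.png

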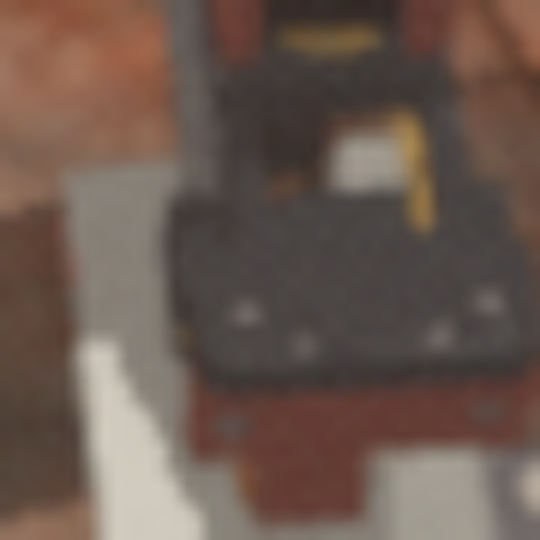

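View pics/t2.png

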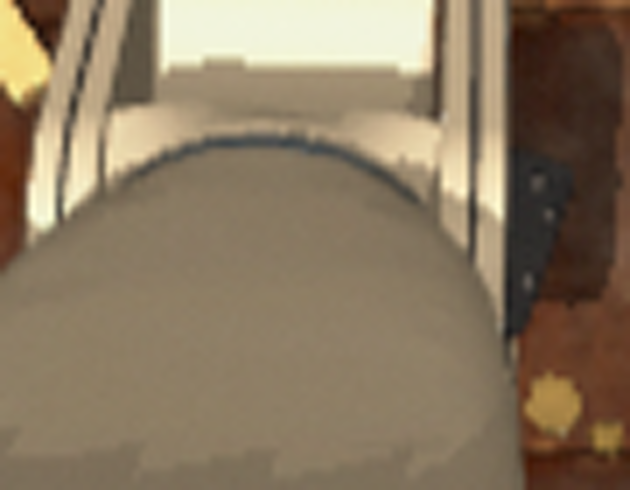

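Request:
arm_command(
  increments=[
    [[0,0,0.2],0],
    [[0,0,0.2],0],
  ],
)

```text
t: 33.2
ee_pos: [476.4, -17.7, 61.8]
orientation: [1.767, -2.52, -0.078]
ft_force: [-7.6, -0.4, 28.6]
width: 64.0
```

Run:
```python
from h import *
tilt();plan(476.3,-15.8,63,-109.7); print(get_obs()["moment"].round(2))
```

```text
tool z world deg [-4.59  0.3 ] in tool frame, world-down: [1.28 4.42] qvel [-0.003  0.001  0.003  0.008 -0.008 -0.003] q [-0.062  0.506  1.993  0.     0.723  1.856]
t 33.2 pos [476.4 -17.7  61.8] xdeg -109.9 tilt 4.6 F [-7.6 -0.4 28.6] w 64.0 q6 1.86
  need cm [-0.18  0.08 -0.12] turn -0.2
[ 0.95  1.31 -0.  ]
```

Run:
```python
from h import *
im=get_image("scene"); np.save("pics/scene12.npy",im)
a=cv2.resize(im[225:270,215:270],None,fx=9,fy=9,interpolation=cv2.INTER_CUBIC)
# vertical profile peaks (top edge of plate front, seam, base) at three columns
g=im.astype(float).mean(2)
for nm in("scene10","scene11","scene12"):
    g=np.load(f"pics/{nm}.npy").astype(float).mean(2)
    out=[]
    for u in(229,234,240,246,252):
        col=cv2.resize(g[240:266,u-1:u+2].mean(1)[:,None],(1,260),interpolation=cv2.INTER_CUBIC)[:,0]; d=np.gradient(col)
        out.append((u,round(240+np.argmin(d[:120])/10,1)))
    print(nm,out)
s=np.load("pics/scene12.npy"); crop(s,215,225,270,270,12,"pics/v.png"); print(get_obs()["ft_force"].round(1),get_obs()["t"])
```

```text
scene10 [(229, np.float64(249.6)), (234, np.float64(249.4)), (240, np.float64(248.6)), (246, np.float64(248.4)), (252, np.float64(247.5))]
scene11 [(229, np.float64(250.6)), (234, np.float64(250.5)), (240, np.float64(249.5)), (246, np.float64(248.5)), (252, np.float64(248.4))]
scene12 [(229, np.float64(251.4)), (234, np.float64(250.5)), (240, np.float64(249.5)), (246, np.float64(249.4)), (252, np.float64(248.5))]
[-6.9 -1.3 27.1] 33.25
```

View pics/v.png

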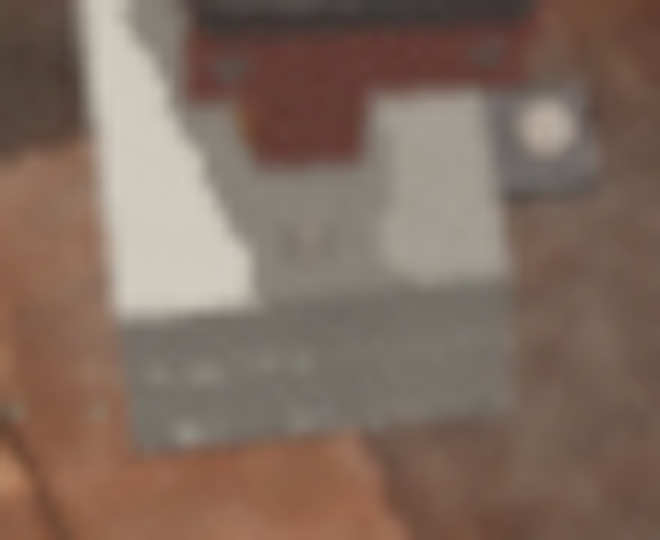

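Request:
arm_command(
  increments=[
    [[0,0,0.2],0],
    [[0,0,0.2],0],
    [[0,0,0.2],0],
    [[0,0,0.2],0],
  ],
)

```text
t: 33.65
ee_pos: [476.4, -17.7, 61.7]
orientation: [1.768, -2.522, -0.076]
ft_force: [-6.4, -0.8, 29.3]
width: 63.6
```

Run:
```python
from h import *
tilt();plan(476.3,-15.8,63,-109.7); print(get_obs()["moment"].round(2))
g=get_image("scene"); np.save("pics/scene13.npy",g); crop(g,215,225,270,270,12,"pics/w.png"); g=g.astype(float).mean(2)
for u in(229,234,240,246,252):
        col=cv2.resize(g[240:266,u-1:u+2].mean(1)[:,None],(1,260),interpolation=cv2.INTER_CUBIC)[:,0]; d=np.gradient(col)
        print((u,round(240+np.argmin(d[:120])/10,1)))
```

```text
tool z world deg [-4.46  0.34] in tool frame, world-down: [1.2  4.31] qvel [ 0.001 -0.002  0.003  0.    -0.008 -0.003] q [-0.063  0.505  1.995  0.002  0.72   1.855]
t 33.65 pos [476.4 -17.7  61.7] xdeg -109.9 tilt 4.48 F [-6.4 -0.8 29.3] w 63.6 q6 1.85
  need cm [-0.17  0.08 -0.13] turn -0.2
[0.57 1.46 0.22]
(229, np.float64(251.4))
(234, np.float64(250.5))
(240, np.float64(249.5))
(246, np.float64(248.5))
(252, np.float64(248.5))
```

View pics/w.png

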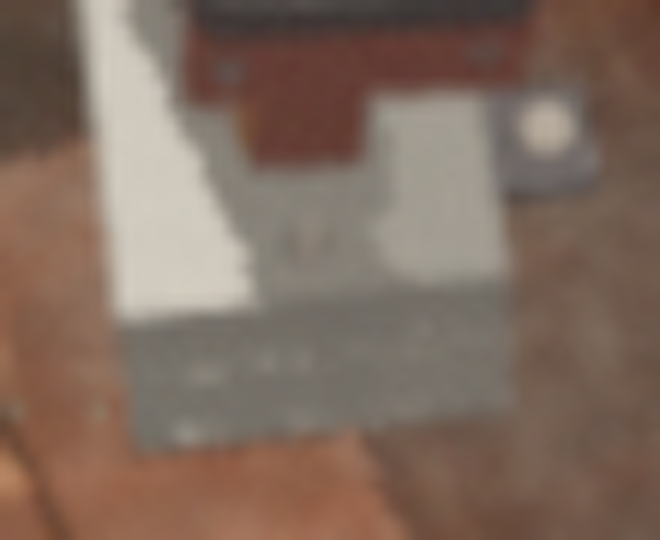

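The TCP has stopped at z = 61.7 under a steady push of about 29 N, so the halves have met. Handing in.

Run:
```python
from h import *
close_job()
```

```text
the job is handed in; nothing more can be done
```

I laid the larger cream crepe block flat in the recess and let go. Then I gripped the upper half by its wooden rib and fitted it over the dowels, red marks on the same side. I pushed it shut and handed the job in at about 33.7 s, still gripping and pressing. I never reached for the tins, jar or spool, but I took no final whole-scene picture to confirm nothing had moved.

**Last checks that agreed**
- The spring first pushed back about 7 mm above shut, as described for the block in place.
- In the last four rows the tool height stopped changing, at z = 61.7 mm against 63 mm expected for shut. The upward force held at about 29 N.
- The plate corners in the scene picture matched the shut position to about 1–2 mm. The top camera's view was blocked by the arm.

**Less certain**
- The tool was leaning about 4.5° at the end, from tilt built up by the moves. I gripped the rib by its two ends so the plate could pivot flat, but about 6–7 N of sideways force remained.
- The 1.3 mm height difference suggests the rib slipped slightly in the pads, or small calibration error. The ejector reading itself could not be seen.
- In the pictures the block looked smaller than its stated size, and it measured about 34 mm between the jaws against 41 mm. It still touched the recess floor at the expected height.

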